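Top up the spring-fed module magazine

ROBOT

A 6-joint arm with a two-finger parallel gripper is mounted at the origin on the work surface. World frame = base frame: x ahead of the robot, y to its left, z up, the work surface at z = 0. Lengths are in m, angles in rad, forces in N, time in s.
With the tool pointing down it reaches from about 0.375 to 0.975 m from the base axis. Payload 3.8 kg.
Tool frame: the origin (TCP) lies at the very end of the fingers, on their centre line; the grasp point (between the pads) lies 19 mm behind it (arm.grip_depth is the distance from the TCP to the grasp point, in m); z points along the fingers, y is the line along which they close (so a half turn about z gives the same grasp; the last joint's range is limited). The gripper opens to 88 mm and grips with 3 to 60 N. Pads are 18 mm wide; open, the fingers measure 123 mm over their backs; the gripper's body (75 mm by 187 mm) begins 45 mm behind the grasp point.
Start: joints at [1.235, 0.264, 1.604, -0, 1.274, -0.037], TCP at [0.199, 0.645, 0.239] pointing down, gripper open.
Joint ranges: [-2.63, 2.63], [-0.94, 2.18], [0.31, 2.57], [-1.31, 4.45], [0, 2.66], [-2.55, 2.55]. Speed limits (rad/s): [2.57, 2.57, 3.14, 3.14, 3.14, 3.14].

INTERFACE

Orientations are given as a rotation vector (axis times angle).
In Python, from station import arm gives the robot as it stands.
- The arm moves only by the tool arm_command, never from a script. Its argument "increments" is a list of rows, each an object of numbers: "fingers": the opening, from -1 (shut) to 1 (fully open); "tx", "ty", "tz": the shift along the world's x, y, z in units of 30 mm (1.0 is 30 mm); "wx", "wy", "wz": the turn, a rotation vector about the world's x, y, z in degrees. In form: [{"fingers": .., "tx": .., "ty": .., "tz": .., "wx": .., "wy": .., "wz": ..}, ...]. A call has 1 to 20 rows; each row shifts and turns the commanded pose from where the row before left it; what a row does not reach is not made up. A row lasts 1/8 s, in which the tool goes at most 62.5 mm and 10.7 degrees, less where a joint would pass 70% of its speed; a pose out of reach is approached as far as the arm can. A call is refused whole if a number of a shift passes 1 or a number of a turn 10.7, either way. A call with a gripper value outside its range is refused whole. The fingers move at their own pace and stop on an object; "newtons" is the grip in N (left out, the last holds). Time passes only in rows, so rows that do not move let the fingers close. It gives the time, the measured TCP pose, the force, the opening and the grip force at its end, in the units of the state.
- arm.observe(): the state, without advancing time (a new reading comes with each control period).
- arm.snapshot(name): name is "scene" or "top" or "wrist"; returns (picture, depth): 480x640x3 uint8, red, green, blue; 480x640 float32, m along the optical axis (not along the pixel's ray), 0 where there is no reading.
- arm.camera_info(name): a dict with "fovy" (degrees; the focal length in pixels is half the picture's height over the tangent of half this angle, whatever the lens; pixels are square), "cx", "cy" (the principal point, pixels), "dist" ([k1, k2, p1, p2, k3] as OpenCV has them; the pictures are not rectified), "eye" and "attitude" of the camera in the world. Camera axes: x right, y up, looking along -z (the intrinsics and any distortion apply to the point x, -y, -z); pixel columns grow to the right and rows downward; lengths in m; the calibration is good to about 2 mm. A picture is of the moment at which its call begins: read the wrist's pose just before it. camera_info takes no time and is no camera call; for the wrist camera it gives the pose at the moment of the call.
- arm.job_done(): hands the job in; it is judged then, once.
The state is a dict: "clock": time; "joint_positions": joint angles; "dq": joint speeds; "joint_efforts": joint torques, N m; "position": TCP position; "orientation": TCP orientation; "force": force on the tool from outside, world axes, zero at the start; "moment": the same for the moment, N m; "opening": finger opening in m; "grasp_force": force on a finger pad.
Only numpy, scipy, OpenCV 4.12 (cv2) and the standard library are available. Lean on these libraries where they do the work, as an engineer would, in place of code of your own. Each camera call takes 0.05 s, during which the arm holds its last target. There are 200 camera calls.

TASK

Load the two loose power modules from the tray into the spring-fed magazine, one at a time: lay each flat on the stack at the open front, press the stack down against its spring, slide the module back under the two retaining lips until it is fully home against the rear stop, its pin pushed in, and let go so that the lips hold it. The modules are brittle: feel for the stack and the stop, never force a module with more than 15 N, and do not lean on the magazine. Keep the modules already loaded in the magazine and leave the other things on the bench where they are.

Things in the scene. Friction and masses are not known exactly. Their poses are not given: they have to be found in the camera images.
- magazine: fixed aluminium stack magazine on a 175 x 100 x 12 mm base; origin at the base's underside below the stack; x from the open front (mouth) to the rear stop, y across, z up. Modules lie flat in it, y = 0, length along x, either end first. The rear stop is clamped by hand: its face may stand anywhere from x = 40 to 52 mm (not measured: feel for it), so home is a centre x of 0 to 12 mm.
- pin (a joint): brass part-present pin, 7 mm diameter, in the middle of the rear stop's face at magazine y = 0, z = 97.5 mm; very light spring (under 0.4 N). 0 = out, standing 4 mm proud; about 0.004 (m) = pushed flush by a module that is home against the stop. The dark steel stop is 32 mm wide and reaches z = 112 mm.
- lips (a point): midway between the steel retaining lips' front ends, at their underside: magazine x = 12, z = 105 mm. Lips run back to x = 64, overhang from the cheeks (inner faces y = +-21, same length) to y = +-17, top z = 110. Upturned lead-ins (underside rising 4 mm) and cheek flares, up to y = +-27, reach forward to x = 3. In front of that the sides are open: grip the module's front end.
- keeper (a point): top of the low front keeper post: magazine x = -47 to -53, y = +-12, z = 82.5 mm (point at x = -50). It keeps the lower modules in; a new module passes over it.
- stack_top (a point): fixed point at the held stack's top: magazine x = y = 0, z = 105 mm. A level, damped spring follower pushes the stack up, so the top module bears on the lips from below. Spring 0.18 N/mm: 3 N at the start, 6 N with one more module in, 8.5 N with two; then hard bottom 4 mm lower. A new module laid on top (centre at x = -42 or less) must be pushed down 15 mm plus 1 to 2 to slide under.
- module_a: black potted power module with an aluminium base and a blank white label on top, plain block 80 (x) x 40 (y) x 15 (z) mm, about 80 g, same at both ends; origin at the centre of its underside, x along its length, z up. Loose in the tray at the start.
- module_b: black potted power module with an aluminium base and a blank white label on top, plain block 80 (x) x 40 (y) x 15 (z) mm, about 80 g, same at both ends; origin at the centre of its underside, x along its length, z up. Loose in the tray at the start; it makes no difference which of the two goes in first.
- module_high: black potted power module with an aluminium base and a blank white label on top, plain block 80 (x) x 40 (y) x 15 (z) mm, about 80 g, same at both ends; origin at the centre of its underside, x along its length, z up. Already in the magazine at the start, the upper one, settled forward near the keeper and held under the lips with its underside at magazine z = 90 mm.
- module_low: black potted power module with an aluminium base and a blank white label on top, plain block 80 (x) x 40 (y) x 15 (z) mm, about 80 g, same at both ends; origin at the centre of its underside, x along its length, z up. Already in the magazine at the start, beneath the other, likewise forward.
- tray: fixed flat grey tray, 200 (x) x 270 (y) mm, rim 14 mm high, floor 4 mm thick; origin at the centre of its underside. The two loose modules lie flat on its floor (undersides at z = 4 mm), about 124 mm apart along y, lengths roughly along the tray's x; fingers fit on both long sides of each.
- screwdriver: bystander: screwdriver 170 mm long lying at the far edge, along its own x; leave it alone
- dispenser: bystander: white plastic bottle, 60 mm diameter, 120 mm tall, origin at the centre of its underside; leave it alone
- parts_bin: bystander: small black open bin 110 x 80 x 45 mm, origin at the centre of its underside; leave it alone
Mind the look-alikes: they are no part of the job. What is shaped like the module_high but red is not meant. Leave any turquoise look-alike of the module_a alone.

How it is judged:
On the way, in this order (a step that is already met when the one before it is completed fails the run):
1. one of the loose modules is home under the lips as the top of the stack (((x of module_a in the frame of magazine between -0.003 and 0.015 m and y of module_a in the frame of magazine between -0.003 and 0.003 m and z of module_a in the frame of magazine between 0.087 and 0.0925 m and angle between the x axis of module_a and the x axis of magazine, either way round below 0.06 rad and angle between the z axis of module_a and the z axis of magazine, either way round below 0.05 rad and value of joint pin above 0.0025 m) or (x of module_b in the frame of magazine between -0.003 and 0.015 m and y of module_b in the frame of magazine between -0.003 and 0.003 m and z of module_b in the frame of magazine between 0.087 and 0.0925 m and angle between the x axis of module_b and the x axis of magazine, either way round below 0.06 rad and angle between the z axis of module_b and the z axis of magazine, either way round below 0.05 rad and value of joint pin above 0.0025 m))), for 0.2 s.
2. both are home, one on the other (((x of module_a in the frame of magazine between -0.003 and 0.015 m and y of module_a in the frame of magazine between -0.003 and 0.003 m and z of module_a in the frame of magazine between 0.087 and 0.0925 m and angle between the x axis of each of module_a, module_b and the x axis of magazine, either way round below 0.06 rad and angle between the z axis of each of module_a, module_b and the z axis of magazine, either way round below 0.05 rad and x of module_b in the frame of magazine between -0.003 and 0.015 m and y of module_b in the frame of magazine between -0.003 and 0.003 m and z of module_b in the frame of magazine between 0.072 and 0.0775 m and value of joint pin above 0.0025 m and horizontal distance between module_a and module_b below 0.004 m) or (x of module_b in the frame of magazine between -0.003 and 0.015 m and y of module_b in the frame of magazine between -0.003 and 0.003 m and z of module_b in the frame of magazine between 0.087 and 0.0925 m and angle between the x axis of each of module_b, module_a and the x axis of magazine, either way round below 0.06 rad and angle between the z axis of each of module_b, module_a and the z axis of magazine, either way round below 0.05 rad and x of module_a in the frame of magazine between -0.003 and 0.015 m and y of module_a in the frame of magazine between -0.003 and 0.003 m and z of module_a in the frame of magazine between 0.072 and 0.0775 m and value of joint pin above 0.0025 m and horizontal distance between module_b and module_a below 0.004 m))), for 0.2 s.
At the end, for the whole second after the job is handed in: Both tray modules at rest in the magazine: one right under the lips and home on the stop (pin in at least 2.5 mm), the other right below it, within 4 mm of it along the magazine; the earlier two beneath; each within 3 mm across and in height, level and parallel (((x of module_a in the frame of magazine between -0.003 and 0.015 m and y of module_a in the frame of magazine between -0.003 and 0.003 m and z of module_a in the frame of magazine between 0.087 and 0.0925 m and angle between the x axis of each of module_a, module_b and the x axis of magazine, either way round below 0.06 rad and angle between the z axis of each of module_a, module_b and the z axis of magazine, either way round below 0.05 rad and x of module_b in the frame of magazine between -0.003 and 0.015 m and y of module_b in the frame of magazine between -0.003 and 0.003 m and z of module_b in the frame of magazine between 0.072 and 0.0775 m and value of joint pin above 0.0025 m and horizontal distance between module_a and module_b below 0.004 m) or (x of module_b in the frame of magazine between -0.003 and 0.015 m and y of module_b in the frame of magazine between -0.003 and 0.003 m and z of module_b in the frame of magazine between 0.087 and 0.0925 m and angle between the x axis of each of module_b, module_a and the x axis of magazine, either way round below 0.06 rad and angle between the z axis of each of module_b, module_a and the z axis of magazine, either way round below 0.05 rad and x of module_a in the frame of magazine between -0.003 and 0.015 m and y of module_a in the frame of magazine between -0.003 and 0.003 m and z of module_a in the frame of magazine between 0.072 and 0.0775 m and value of joint pin above 0.0025 m and horizontal distance between module_b and module_a below 0.004 m)) and x of module_high in the frame of magazine between -0.009 and 0.015 m and y of module_high in the frame of magazine between -0.003 and 0.003 m and z of module_high in the frame of magazine between 0.057 and 0.0625 m and angle between the x axis of each of module_high, module_low and the x axis of magazine, either way round below 0.06 rad and angle between the z axis of each of module_high, module_low and the z axis of magazine, either way round below 0.05 rad and x of module_low in the frame of magazine between -0.009 and 0.015 m and y of module_low in the frame of magazine between -0.003 and 0.003 m and z of module_low in the frame of magazine between 0.042 and 0.0475 m and linear speed of each of module_a, module_b below 0.02 m/s); the robot touches nothing.
It fails at once if a module is forced against the magazine (lips, cheeks, stop or bottomed follower) with more than 15 N (contact force between any of module_a, module_b, module_high, module_low and magazine above 15 N).
It fails at once if one module is pressed on another with more than 15 N (contact force between module_a and module_b above 15 N or contact force between any of module_a, module_b and module_high above 15 N or contact force between any of module_a, module_b, module_high and module_low above 15 N).
It fails at once if the gripper or arm presses on the magazine itself with more than 15 N (contact force between any of the fingers, the arm and magazine above 15 N).
It fails at once if the screwdriver, the bottle or the parts bin is moved more than 20 mm (distance of any of screwdriver, dispenser, parts_bin from where it was at the start of the episode above 0.02 m).
It also fails if it takes over 61 s, if anything falls off the work surface, if the arm or the gripper's body presses on something with over 40 N, if the wrist force passes 120 N, or if a joint passes its speed limit or range.

## Working session

There is one attempt and no reset: what is moved stays moved. The work goes in short steps, Python scripts to look and compute and a tool call to move; the robot and the scene stay as the last step left them, time stands still between calls to the robot, and variables do not carry over. Pictures are saved under pics/ and viewed, at most 10 in all, crops included, and the job is handed in when it is done.

Besides the shell and the picture viewer there is one more tool, called after "Call:" by a JSON object that holds its "api" and its "payload". arm_command: Moves the arm, as the interface text tells. Its arguments: {"type":"object","properties":{"increments":{"type":"array","items":{"type":"object","properties":{"fingers":{"type":"number"},"tx":{"type":"number"},"ty":{"type":"number"},"tz":{"type":"number"},"wx":{"type":"number"},"wy":{"type":"number"},"wz":{"type":"number"}}}},"newtons":{"type":"number"}},"required":["increments"]}

```bash
ls; mkdir -p pics
python3 - <<'E'
from station import arm
import cv2,numpy as np
s=arm.observe();print({k:np.round(v,3) for k,v in s.items()})
for n in("scene","top"):
    p,d=arm.snapshot(n);cv2.imwrite(f"pics/{n}0.png",p[:,:,::-1]);np.savez(f"{n}0.npz",p=p,d=d);print(n,arm.camera_info(n),(d>0).mean())
E
```

```text
pics
{'clock': np.float64(0.0), 'joint_positions': array([ 1.235,  0.265,  1.605, -0.   ,  1.274, -0.037]), 'dq': array([-0.001,  0.001, -0.   , -0.001, -0.   ,  0.   ]), 'joint_efforts': array([ 2.0000e-03, -5.0213e+01, -3.5686e+01,  7.3000e-02,  3.0000e-02,
       -0.0000e+00]), 'position': array([0.198, 0.644, 0.237]), 'orientation': array([-4.680e-01, -3.106e+00,  3.000e-03]), 'force': array([ 0.268, -0.529,  1.032]), 'moment': array([-0.035, -0.035, -0.017]), 'grasp_force': np.float64(0.0), 'opening': np.float64(0.089)}
scene {'fovy': 55.26390941456444, 'cx': 323.19957477855326, 'cy': 241.54360845371502, 'dist': array([0.03672083, 0.        , 0.        , 0.        , 0.        ]), 'eye': array([0.98155749, 0.44764743, 0.93341581]), 'attitude': array([0.27721449, 0.7316278 , 2.2922329 ])} 0.9960514322916667
top {'fovy': 50.21610844831784, 'cx': 315.1427456835256, 'cy': 239.31685067346382, 'dist': array([-0.05401062,  0.        ,  0.        ,  0.        ,  0.        ]), 'eye': array([0.3591564 , 0.01933439, 1.49957619]), 'attitude': array([ 0.08853045, -0.12911057, -1.56150882])} 0.9959765625
```

View pics/scene0.png

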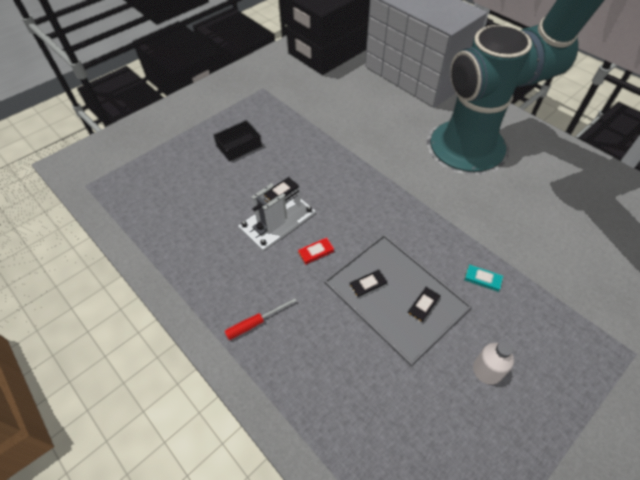

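View pics/top0.png

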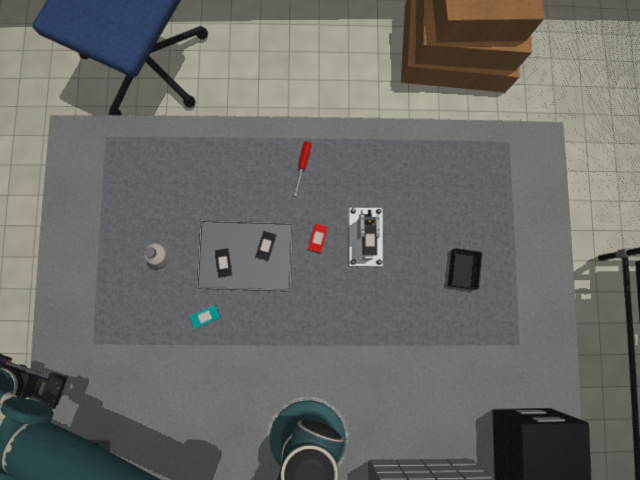

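The tray at top px (200–291, 222–290) holds two black modules at (223,262) and (266,245). The red block at (318,238) and the turquoise one at (205,317) are look-alikes. The magazine is at (367,237), with its rear stop towards +x. The dark parts bin is at (465,269), the bottle at (156,255) and the screwdriver at (303,168).

```bash
cat > h.py <<'E'
import numpy as np,cv2
from scipy.spatial.transform import Rotation as R
def K(ci):
    f=240/np.tan(np.radians(ci["fovy"]/2));return np.array([[f,0,ci["cx"]],[0,f,ci["cy"]],[0,0,1.]])
def rays(ci,uv):
    q=cv2.undistortPoints(np.asarray(uv,float).reshape(-1,1,2),K(ci),np.array(ci["dist"])).reshape(-1,2)
    d=np.c_[q[:,0],-q[:,1],-np.ones(len(q))]
    return R.from_rotvec(ci["attitude"]).apply(d)
def onplane(ci,uv,z):
    d=rays(ci,uv);e=np.array(ci["eye"]);return e+d*((z-e[2])/d[:,2])[:,None]
def withdepth(ci,uv,dep):
    return np.array(ci["eye"])+rays(ci,uv)*np.asarray(dep).reshape(-1,1)
def proj(ci,P):
    p=R.from_rotvec(ci["attitude"]).inv().apply(np.atleast_2d(P)-ci["eye"]);p=p*[1,-1,-1]
    return cv2.projectPoints(p.reshape(-1,1,3),np.zeros(3),np.zeros(3),K(ci),np.array(ci["dist"]))[0].reshape(-1,2)
def rect(ci,mask,z):
    """min-area rect of largest contour, cast on plane z: centre, sides, yaw of long side"""
    c=max(cv2.findContours(mask.astype(np.uint8),cv2.RETR_EXTERNAL,cv2.CHAIN_APPROX_NONE)[0],key=cv2.contourArea)
    P=onplane(ci,c.reshape(-1,2),z)[:,:2]
    (x,y),(a,b),t=cv2.minAreaRect((P*1000).astype(np.float32))
    if a<b:a,b,t=b,a,t+90
    t=(t+90)%180-90
    return np.round([x,y,a,b,t],1)
E
python3 - <<'E'
from station import arm
from h import *
ci=arm.camera_info("top");z=np.load("top0.npz");p=z["p"].astype(int);d=z["d"]
mx=p.max(2)
def box(m,a):
    o=np.zeros_like(m);x0,y0,x1,y1=a;o[y0:y1,x0:x1]=m[y0:y1,x0:x1];return o
dark=mx<60; white=p.min(2)>140
for n,a in(("modL",(210,240,238,285)),("modR",(250,225,282,265))):
    print(n,rect(ci,box(dark|white,a),.019),rect(ci,box(white,a),.019))
print("base",rect(ci,box(white,(340,200,392,272)),.012))
P=withdepth(ci,[(i%640,i//640) for i in range(640*480)],d.ravel()).reshape(480,640,3)
print((P[200:275:4,346:390:3,2]*1000).round().astype(int))
print("bin top",P[255:285:10,450:480:10].round(3).tolist())
big=np.hstack([cv2.resize(z["p"][210:280,200:290],None,fx=4,fy=4,interpolation=2),cv2.resize(z["p"][200:270,330:400],None,fx=4,fy=4,interpolation=2)])
cv2.imwrite("pics/crop0.png",big[:,:,::-1]);print(big.shape)
for k in("wrist",):
    print(arm.camera_info(k))
E
```

```text
modL [496.1 248.7  78.6  39.4  10.2] [496.6 248.4  32.1  22.2   8.7]
modR [546.4 126.4  80.1  37.9 -17.2] [547.7 126.   31.6  21.2 -17.4]
base [ 5.773e+02 -1.675e+02  1.709e+02  9.840e+01 -3.000e-01]
[[  -4    3   -1    6   -7    2    2   -1    4    5   -5   -3    2    4
    -4]
 [  -2    0    0   -2    4    4    0   -5    3   -1    0   -5    7    1
    -2]
 [   1    9   11   15   12   13   11   12    9   11    7   16    7   -3
     2]
 [   4   11   24   17    9    8   16    8  106   17   13   18   19    3
     2]
 [  -5    8   13   13    9  104  111   38  108    9   10  108   18    0
     5]
 [  -2   12   15   11   41  109  108   99  101   98   79  109   14    5
     1]
 [   6   13   11   11   40  110  113   38   35   11   74  110    8   -2
     1]
 [   6   10    5    9   40  110  106  102  108  103  107  105   13    4
    -1]
 [   4    4    8   14   35  108  112  103  105  104  111  115   16    1
    -3]
 [   3    8   20   14   36  112  112  102  104  107  100  117    6    0
    -2]
 [   0    6   12   17   20   13  104  104  102  103  108   16   11    0
    -1]
 [   0   14   15   1
[... 438 characters left out ...]
 19   13    0
    -5]
 [  -5    5   -1    0    2    1    1   -2   -4    1    0   -5   -1   -4
    -5]
 [  -1    2   -2   -5    2    1    0   -6   -8    5    3   -5    1    4
     1]]
bin top [[[0.524, -0.42, 0.004], [0.524, -0.449, 0.006], [0.526, -0.483, -0.006]], [[0.494, -0.417, 0.01], [0.495, -0.451, -0.002], [0.495, -0.48, 0.002]], [[0.464, -0.414, 0.018], [0.465, -0.447, 0.005], [0.465, -0.476, 0.009]]]
(280, 640, 3)
{'fovy': 66.72557381750184, 'cx': 314.44550372910976, 'cy': 238.38594161502687, 'dist': array([-0.01150311,  0.        ,  0.        ,  0.        ,  0.        ]), 'eye': array([0.12527775, 0.66680263, 0.38414771]), 'attitude': array([-0.26423361, -0.19197108,  1.26347159])}
```

View pics/crop0.png

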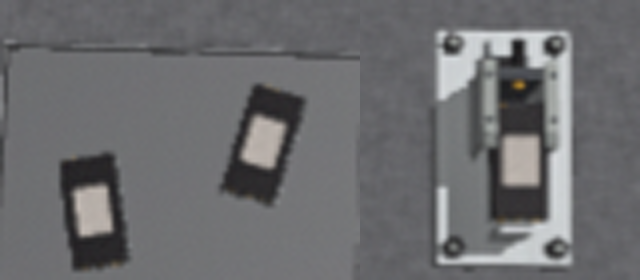

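The two black blocks with a blank white label inside the tray, at top px (223,262) and (266,245), fit module_a and module_b. The crop confirms that both are black. The red block (318,238) and turquoise block (205,317) lie outside the tray. The magazine's mouth faces the robot (-x), its stop is at +x, and its yaw is about 0. I'll take the right-hand module at (0.546, 0.126) first.

Call:
{"api": "arm_command", "payload": {"increments": [{"fingers": 1,"tx": 0.65,"ty": -0.96,"tz": -0.14},{"tx": 0.65,"ty": -0.96,"tz": -0.14},{"tx": 0.65,"ty": -0.96,"tz": -0.14},{"tx": 0.65,"ty": -0.96,"tz": -0.14},{"tx": 0.65,"ty": -0.96,"tz": -0.14},{"tx": 0.65,"ty": -0.96,"tz": -0.14},{"tx": 0.65,"ty": -0.96,"tz": -0.14},{"tx": 0.65,"ty": -0.96,"tz": -0.14},{"tx": 0.65,"ty": -0.96,"tz": -0.14},{"tx": 0.65,"ty": -0.96,"tz": -0.14},{"tx": 0.65,"ty": -0.96,"tz": -0.14},{"tx": 0.65,"ty": -0.96,"tz": -0.14},{"tx": 0.65,"ty": -0.96,"tz": -0.14},{"tx": 0.65,"ty": -0.96,"tz": -0.14},{"tx": 0.65,"ty": -0.96,"tz": -0.14},{"tx": 0.65,"ty": -0.96,"tz": -0.14},{"tx": 0.65,"ty": -0.96,"tz": -0.14},{"tx": 0.65,"ty": -0.96,"tz": -0.14},{},{}]}}

```text
invalid input
```

```bash
cat > w.py <<'E'
from station import arm
from h import *
import sys
s=arm.observe();ci=arm.camera_info("wrist");p,d=arm.snapshot("wrist")
n=sys.argv[1];cv2.imwrite(f"pics/{n}.png",p[:,:,::-1]);np.savez(n+".npz",p=p,d=d,**ci)
Rm=R.from_rotvec(s["orientation"]).as_matrix()
print("t",s["clock"],"pos",s["position"].round(4),"toolx deg",np.degrees(np.arctan2(Rm[1,0],Rm[0,0])).round(2),"toolz",Rm[:,2].round(3),"F",s["force"].round(1),"op",s["opening"].round(4))
print("cam eye rel tool",(Rm.T@(ci["eye"]-s["position"])).round(4))
if len(sys.argv)>2:
    q=p.astype(int);z=float(sys.argv[2])
    dark=q.max(2)<70;white=q.min(2)>140
    _,L,st,ce=cv2.connectedComponentsWithStats(white.astype(np.uint8))
    for i in range(1,len(st)):
        if st[i,4]>300:
            r=rect(ci,L==i,z);print("white",ce[i].round(),r)
    m=cv2.morphologyEx((dark|white).astype(np.uint8),cv2.MORPH_OPEN,np.ones((5,5)))
    _,L,st,ce=cv2.connectedComponentsWithStats(m)
    for i in range(1,len(st)):
        if st[i,4]>1500: print("blob",ce[i].round(),st[i],rect(ci,L==i,z))
E
python3 w.py w1 .019
```

```text
Traceback (most recent call last):
  File "w.py", line 7, in <module>
    print("t",s["clock"],"pos",s["position"].round(4),"toolx deg",np.degrees(np.arctan2(Rm[1,0],Rm[0,0])).round(2),"toolz",Rm[:,2].round(3),"F",s["force"].round(1),"op",s["opening"].round(4))
                                                                                                                                                                         ^^^^^^^^^^^^^^^^^^
AttributeError: 'float' object has no attribute 'round'
```

View pics/w1.png

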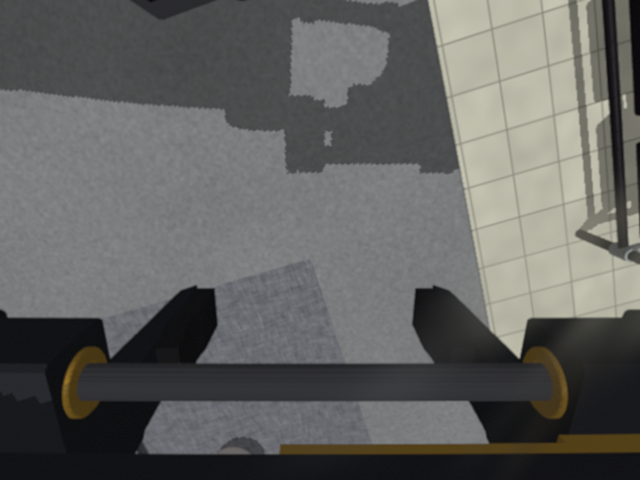

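The wrist view shows the fingertips at rows ~290, columns 215 and 415. The camera looks towards the tool's +x side. The move was refused, probably because every row needs all its keys.

Call:
{"api": "arm_command", "payload": {"increments": [{"fingers": 1,"tx": 0.65,"ty": -0.96,"tz": -0.14,"wx": 0,"wy": 0,"wz": 0},{"fingers": 1,"tx": 0.65,"ty": -0.96,"tz": -0.14,"wx": 0,"wy": 0,"wz": 0},{"fingers": 1,"tx": 0.65,"ty": -0.96,"tz": -0.14,"wx": 0,"wy": 0,"wz": 0},{"fingers": 1,"tx": 0.65,"ty": -0.96,"tz": -0.14,"wx": 0,"wy": 0,"wz": 0},{"fingers": 1,"tx": 0.65,"ty": -0.96,"tz": -0.14,"wx": 0,"wy": 0,"wz": 0},{"fingers": 1,"tx": 0.65,"ty": -0.96,"tz": -0.14,"wx": 0,"wy": 0,"wz": 0},{"fingers": 1,"tx": 0.65,"ty": -0.96,"tz": -0.14,"wx": 0,"wy": 0,"wz": 0},{"fingers": 1,"tx": 0.65,"ty": -0.96,"tz": -0.14,"wx": 0,"wy": 0,"wz": 0},{"fingers": 1,"tx": 0.65,"ty": -0.96,"tz": -0.14,"wx": 0,"wy": 0,"wz": 0},{"fingers": 1,"tx": 0.65,"ty": -0.96,"tz": -0.14,"wx": 0,"wy": 0,"wz": 0},{"fingers": 1,"tx": 0.65,"ty": -0.96,"tz": -0.14,"wx": 0,"wy": 0,"wz": 0},{"fingers": 1,"tx": 0.65,"ty": -0.96,"tz": -0.14,"wx": 0,"wy": 0,"wz": 0},{"fingers": 1,"tx": 0.65,"ty": -0.96,"tz": -0.14,"wx": 0,"wy": 0,"wz": 0},{"fingers": 1,"tx": 0.65,"ty": -0.96,"tz": -0.14,"wx": 0,"wy": 0,"wz": 0},{"fingers": 1,"tx": 0.65,"ty": -0.96,"tz": -0.14,"wx": 0,"wy": 0,"wz": 0},{"fingers": 1,"tx": 0.65,"ty": -0.96,"tz": -0.14,"wx": 0,"wy": 0,"wz": 0},{"fingers": 1,"tx": 0.65,"ty": -0.96,"tz": -0.14,"wx": 0,"wy": 0,"wz": 0},{"fingers": 1,"tx": 0,"ty": -0.96,"tz": -0.14,"wx": 0,"wy": 0,"wz": 0},{"fingers": 1,"tx": 0,"ty": 0,"tz": 0,"wx": 0,"wy": 0,"wz": 0},{"fingers": 1,"tx": 0,"ty": 0,"tz": 0,"wx": 0,"wy": 0,"wz": 0}], "newtons": 40}}

```text
clock: 2.65
position: [0.53, 0.1271, 0.163]
orientation: [-0.468, -3.106, -0.001]
force: [-0.2, 0.4, 0.2]
opening: 0.0879
grasp_force: 0.0
```

```bash
sed -i 's/s\["opening"\].round(4)/round(float(s["opening"]),4)/' w.py; python3 w.py w2 .019
```

```text
t 2.65 pos [0.53   0.1271 0.163 ] toolx deg 162.86 toolz [-0.  0. -1.] F [-0.2  0.4  0.2] op 0.0879
cam eye rel tool [ 0.0765 -0.0005 -0.1466]
white [295. 204.] [516.7 136.9 181.3 153.9  -1.1]
white [453. 136.] [498.  247.4  32.3  22.    9.8]
white [319. 243.] [549.  124.3  34.6  24.3 -16.2]
white [ 29. 294.] [ 5.192e+02 -1.396e+02  5.810e+01  5.600e+01 -4.000e-01]
blob [292. 204.] [  196    72   216   247 18599] [516.6 133.8 181.1 147.8  -1.1]
blob [449. 136.] [ 408   78   82  117 4166] [498.  246.   80.1  41.6   9.5]
blob [319. 239.] [ 294  195   49   91 4012] [548.1 124.9  79.5  38.9 -15.8]
blob [ 28. 294.] [   0  263   66   54 2213] [ 515.6 -134.1   58.8   51.3   73.2]
blob [534. 370.] [  413   285   227   158 22311] [731.  284.  244.9 174.8  72.4]
blob [202. 409.] [    0   286   640   194 46072] [696.3  81.3 686.7 227.5  72.9]
```

View pics/w2.png

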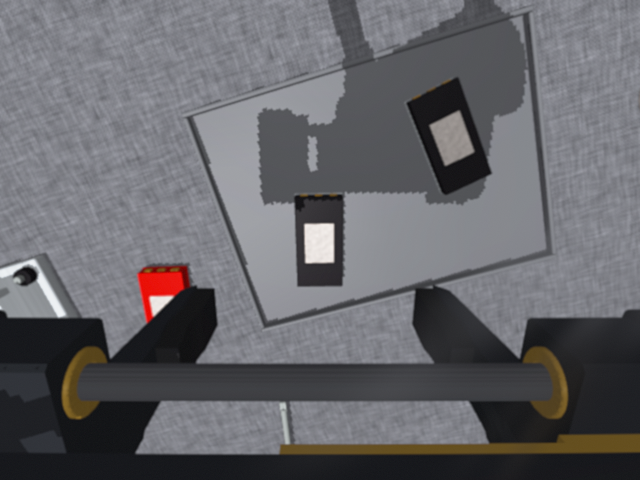

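The module at px (319,243) is at (0.5485, 0.1248) with yaw about -17°, and the tool is already lined up with it. The other is at px (450,136), or (0.498, 0.2465), with yaw 9.7°. The red look-alike is at (165,290). I'll descend and grip the first module at its centre.

Call:
{"api": "arm_command", "payload": {"increments": [{"fingers": 1,"tx": 0.31,"ty": -0.04,"tz": -1,"wx": 0,"wy": 0,"wz": 0.3},{"fingers": 1,"tx": 0.31,"ty": -0.04,"tz": -1,"wx": 0,"wy": 0,"wz": 0},{"fingers": 1,"tx": 0,"ty": 0,"tz": -1,"wx": 0,"wy": 0,"wz": 0},{"fingers": 1,"tx": 0,"ty": 0,"tz": -1,"wx": 0,"wy": 0,"wz": 0},{"fingers": 1,"tx": 0,"ty": 0,"tz": -0.8,"wx": 0,"wy": 0,"wz": 0},{"fingers": 1,"tx": 0,"ty": 0,"tz": -0.4,"wx": 0,"wy": 0,"wz": 0},{"fingers": 1,"tx": 0,"ty": 0,"tz": 0,"wx": 0,"wy": 0,"wz": 0},{"fingers": -1,"tx": 0,"ty": 0,"tz": 0,"wx": 0,"wy": 0,"wz": 0},{"fingers": -1,"tx": 0,"ty": 0,"tz": 0,"wx": 0,"wy": 0,"wz": 0},{"fingers": -1,"tx": 0,"ty": 0,"tz": 0,"wx": 0,"wy": 0,"wz": 0},{"fingers": -1,"tx": 0,"ty": 0,"tz": 0,"wx": 0,"wy": 0,"wz": 0},{"fingers": -1,"tx": 0,"ty": 0,"tz": 0,"wx": 0,"wy": 0,"wz": 0}], "newtons": 40}}

```text
clock: 4.2
position: [0.5489, 0.1243, 0.0073]
orientation: [0.46, 3.107, 0.0]
force: [0.2, 1.3, 1.3]
opening: 0.0401
grasp_force: 0.3
```

Call:
{"api": "arm_command", "payload": {"increments": [{"fingers": -1,"tx": 0,"ty": 0,"tz": 0,"wx": 0,"wy": 0,"wz": 0},{"fingers": -1,"tx": 0,"ty": 0,"tz": 0.5,"wx": 0,"wy": 0,"wz": 0},{"fingers": -1,"tx": 0,"ty": 0,"tz": 1,"wx": 0,"wy": 0,"wz": 0},{"fingers": -1,"tx": 0,"ty": 0,"tz": 1,"wx": 0,"wy": 0,"wz": 0},{"fingers": -1,"tx": 0,"ty": 0,"tz": 1,"wx": 0,"wy": 0,"wz": 0},{"fingers": -1,"tx": 0.5,"ty": -0.9,"tz": 1,"wx": 0,"wy": 0,"wz": 2},{"fingers": -1,"tx": 0.5,"ty": -0.9,"tz": 1,"wx": 0,"wy": 0,"wz": 2},{"fingers": -1,"tx": 0.5,"ty": -1,"tz": 1,"wx": 0,"wy": 0,"wz": 2},{"fingers": -1,"tx": 0.5,"ty": -1,"tz": 0.3,"wx": 0,"wy": 0,"wz": 2},{"fingers": -1,"tx": 0.5,"ty": -1,"tz": 0,"wx": 0,"wy": 0,"wz": 2},{"fingers": -1,"tx": 0.5,"ty": -1,"tz": 0,"wx": 0,"wy": 0,"wz": 2},{"fingers": -1,"tx": 0.5,"ty": -1,"tz": 0,"wx": 0,"wy": 0,"wz": 2},{"fingers": -1,"tx": 0.5,"ty": -1,"tz": 0,"wx": 0,"wy": 0,"wz": 2},{"fingers": -1,"tx": 0.5,"ty": -1,"tz": 0,"wx": 0,"wy": 0,"wz": 0.8},{"fingers": -1,"tx": 0.2,"ty": -0.9,"tz": 0,"wx": 0,"wy": 0,"wz": 0},{"fingers": -1,"tx": 0,"ty": 0,"tz": 0,"wx": 0,"wy": 0,"wz": 0},{"fingers": -1,"tx": 0,"ty": 0,"tz": 0,"wx": 0,"wy": 0,"wz": 0}], "newtons": 40}}

```text
clock: 6.32
position: [0.6893, -0.1663, 0.2111]
orientation: [-0.001, -3.141, -0.001]
force: [-0.4, -0.5, -2.0]
opening: 0.0397
grasp_force: 40.0
```

```bash
python3 w.py w3
```

```text
t 6.325 pos [ 0.6893 -0.1663  0.2111] toolx deg 179.95 toolz [-0.001  0.001 -1.   ] F [-0.4 -0.5 -2. ] op 0.0397
cam eye rel tool [ 0.0768 -0.0008 -0.1466]
```

View pics/w3.png

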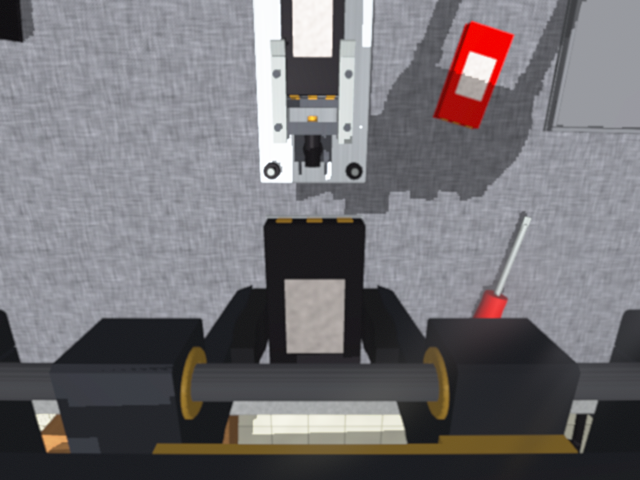

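The held module is at px (266–364, 219–360). Behind it are the magazine's rear part with lips at columns ~275–350, pin (312,118), rear base edge at row 182, and the red look-alike (475,75). Next I'll measure edges in this single image.

```bash
cat > e.py <<'E'
from h import *
def load(n):
    z=np.load(n+".npz");return z["p"],z["d"],{k:z[k] for k in("fovy","cx","cy","dist","eye","attitude")}
def edge(g,r,c,w,sign):
    """subpixel column of strongest gradient of given sign within c+-w in row r"""
    x=np.arange(c-w,c+w+1);v=np.gradient(cv2.GaussianBlur(g[r:r+1].astype(float),(5,1),1)[0])[x]*sign
    v=np.clip(v,0,None);i=v.argmax();s=slice(max(0,i-2),i+3);return (x[s]*v[s]).sum()/(v[s].sum()+1e-9),v.max()
def vline(g,ci,rows,c,w,sign,z):
    E=[edge(g,r,c,w,sign) for r in rows];u=np.array([e[0] for e in E]);P=onplane(ci,np.c_[u,list(rows)],z)*1000
    k=np.polyfit(P[:,0],P[:,1],1);res=P[:,1]-np.polyval(k,P[:,0]);ok=abs(res)<2*np.median(abs(res))+.2
    k=np.polyfit(P[ok,0],P[ok,1],1)
    return dict(y=P[ok,1].mean().round(2),x=P[ok,0].mean().round(1),slope_deg=np.degrees(np.arctan(k[0])).round(2),sd=res[ok].std().round(2))
E
python3 - <<'E'
from e import *
p,d,ci=load("w3");g=p.mean(2)
print("held L",vline(g,ci,range(228,280),266,6,-1,.2231),"\nheld R",vline(g,ci,range(228,280),363,6,1,.2231))
for r in(20,50,62,80,90,104,112,118,126,140,160):print(r,g[r,250:380:2].astype(int).tolist())
print("col312",[(r,int(g[r,306:320].mean())) for r in range(84,190,2)])
E
```

```text
held L {'y': np.float64(-186.87), 'x': np.float64(661.3), 'slope_deg': np.float64(0.06), 'sd': np.float64(0.05)} 
held R {'y': np.float64(-147.7), 'x': np.float64(661.2), 'slope_deg': np.float64(0.03), 'sd': np.float64(0.07)}
20 [163, 147, 234, 252, 251, 252, 252, 252, 252, 252, 252, 252, 251, 251, 254, 198, 54, 57, 57, 57, 52, 157, 247, 240, 240, 244, 246, 248, 248, 245, 244, 243, 240, 242, 244, 244, 245, 247, 247, 246, 247, 162, 50, 53, 54, 53, 49, 114, 176, 174, 176, 175, 173, 173, 173, 172, 190, 251, 251, 252, 250, 163, 115, 150, 150]
50 [160, 143, 176, 249, 252, 252, 253, 253, 252, 253, 234, 198, 200, 199, 201, 199, 199, 165, 60, 58, 56, 131, 244, 244, 243, 243, 245, 245, 245, 243, 243, 241, 237, 240, 244, 246, 245, 245, 245, 244, 242, 126, 49, 53, 67, 172, 201, 200, 199, 201, 198, 198, 191, 175, 173, 177, 182, 182, 183, 183, 151, 122, 157, 157, 146]
62 [147, 142, 149, 241, 253, 252, 252, 253, 253, 253, 248, 228, 226, 226, 227, 226, 226, 214, 62, 60, 63, 61, 61, 61, 61, 61, 61, 60, 60, 59, 58, 58, 59, 58, 57, 58, 58, 56, 56, 56, 55, 56, 56, 54, 76, 205, 224, 223, 222, 224, 222, 
[... 2506 characters left out ...]
, 179, 179, 177, 181, 183, 177, 179, 178, 179, 182, 181, 181, 134, 96, 98, 97, 96, 94, 92]
col312 [(84, 59), (86, 59), (88, 59), (90, 59), (92, 59), (94, 53), (96, 114), (98, 132), (100, 116), (102, 114), (104, 113), (106, 110), (108, 166), (110, 184), (112, 183), (114, 180), (116, 167), (118, 161), (120, 137), (122, 119), (124, 115), (126, 114), (128, 115), (130, 116), (132, 116), (134, 93), (136, 41), (138, 41), (140, 42), (142, 42), (144, 41), (146, 41), (148, 32), (150, 26), (152, 24), (154, 24), (156, 25), (158, 25), (160, 25), (162, 27), (164, 26), (166, 65), (168, 167), (170, 179), (172, 178), (174, 178), (176, 178), (178, 177), (180, 176), (182, 141), (184, 93), (186, 94), (188, 98)]
```

Run:
```python
from e import *
p,d,ci=load("w3")
b=cv2.resize(p[0:200,240:390],None,fx=4,fy=3,interpolation=cv2.INTER_CUBIC);cv2.imwrite("pics/c3.png",b[:,:,::-1])
for r in range(10,190,15):print(r,(withdepth(ci,[(c,r) for c in range(255,375,8)],d[r,255:375:8])[:,2]*1000).round().astype(int).tolist())
```

```text
10 [13, 13, 12, 14, 105, 105, 105, 106, 105, 107, 105, 106, 13, 13, 13]
25 [14, 14, 11, 13, 106, 106, 106, 105, 105, 107, 106, 104, 13, 14, 14]
40 [13, 13, 112, 112, 105, 106, 106, 107, 106, 106, 105, 111, 110, 11, 13]
55 [12, 12, 109, 109, 106, 106, 106, 105, 105, 106, 107, 110, 108, 13, 13]
70 [1, 13, 112, 110, 106, 105, 105, 106, 105, 105, 106, 111, 112, 13, 12]
85 [1, 11, 110, 112, 105, 105, 105, 106, 105, 106, 107, 111, 110, 12, 13]
100 [0, 14, 12, 110, 75, 77, 75, 76, 75, 77, 76, 110, 111, 12, 12]
115 [1, 13, 13, 111, 42, 13, 14, 13, 12, 13, 12, 110, 110, 12, 13]
130 [2, 13, 13, 112, 43, 113, 112, 112, 113, 113, 112, 112, 110, 12, 12]
145 [2, 11, 12, 11, 12, 24, 22, 103, 101, 22, 12, 14, 13, 13, 0]
160 [1, 13, 13, 13, 12, 22, 22, 104, 102, 23, 12, 13, 12, 12, 1]
175 [1, 14, 27, 14, 13, 13, 12, 12, 12, 13, 12, 13, 22, 21, 1]
```

View pics/c3.png

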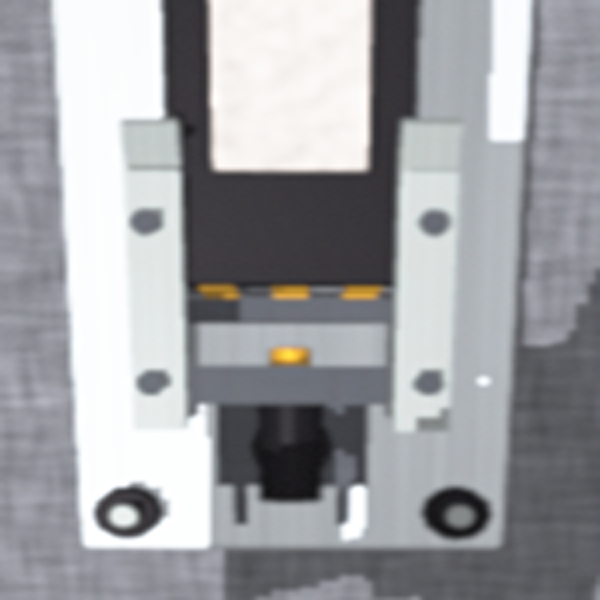

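The crop shows the lip lead-in kinks at row ~57, lip fronts at row ~40, lip rear ends at row ~143, stop-top front edge at row ~121 and pin at (312,118).

Run:
```python
from e import *
p,d,ci=load("w3");g=p.mean(2)
rw=range(60,120)
print("lip L",vline(g,ci,rw,286,7,-1,.110),"\nlip R",vline(g,ci,rw,338,7,1,.110))
print("baseL",vline(g,ci,range(60,175),259,9,1,.012),"\nbaseR",vline(g,ci,range(60,175),368,9,-1,.012))
def row(c,a,b,sign):
    G=g[:,c-4:c+5].mean(1,keepdims=True).T
    return edge(G,0,(a+b)//2,(b-a)//2,sign)[0]
for n,c,a,b,s,z in(("kinkL",278,50,64,1,.110),("kinkR",346,50,64,1,.110),("frontL",278,34,46,-1,.114),("frontR",350,34,46,1,.114),("endL",280,136,150,1,.110),("stopface",330,116,126,-1,.112),("stopface",296,116,126,-1,.112),("baseend",345,176,188,-1,.012),("highrear top",300,88,98,1,.105),("heldrear",300,212,226,-1,.2231)):
    r=row(c,a,b,s);print(n,round(r,1),(onplane(ci,[(c,r)],z)[0]*1000).round(1))
```

```text
lip L {'y': np.float64(-185.63), 'x': np.float64(591.9), 'slope_deg': np.float64(-0.35), 'sd': np.float64(0.09)} 
lip R {'y': np.float64(-151.93), 'x': np.float64(591.9), 'slope_deg': np.float64(0.66), 'sd': np.float64(0.13)}
baseL {'y': np.float64(-218.76), 'x': np.float64(600.4), 'slope_deg': np.float64(-0.01), 'sd': np.float64(0.54)} 
baseR {'y': np.float64(-119.41), 'x': np.float64(607.2), 'slope_deg': np.float64(0.54), 'sd': np.float64(0.17)}
kinkL 57.0 [ 573.  -189.8  110. ]
kinkR 57.3 [ 573.1 -147.7  110. ]
frontL 38.8 [ 563.7 -189.1  114. ]
frontR 41.3 [ 565.  -145.9  114. ]
endL 142.7 [ 624.4 -189.9  110. ]
stopface 121.7 [ 611.2 -157.2  112. ]
stopface 121.3 [ 610.9 -179.1  112. ]
baseend 182.2 [ 665.3 -138.2   12. ]
highrear top 95.5 [ 595.  -176.6  105. ]
heldrear 218.1 [ 646.9 -172.7  223.1]
```

Call:
{"api": "arm_command", "payload": {"increments": [{"fingers": -1,"tx": 0.35,"ty": 0,"tz": -0.8,"wx": 0,"wy": 0,"wz": 0},{"fingers": -1,"tx": 0,"ty": 0,"tz": -1,"wx": 0,"wy": 0,"wz": 0},{"fingers": -1,"tx": 0,"ty": 0,"tz": -1,"wx": 0,"wy": 0,"wz": 0},{"fingers": -1,"tx": 0,"ty": 0,"tz": 0,"wx": 0,"wy": 0,"wz": 0},{"fingers": -1,"tx": 0,"ty": 0,"tz": 0,"wx": 0,"wy": 0,"wz": 0}]}}

```text
clock: 7.0
position: [0.7007, -0.1662, 0.127]
orientation: [0.0, -3.142, -0.0]
force: [0.1, 0.1, -0.4]
opening: 0.0394
grasp_force: 40.0
```

```bash
python3 w.py w4;  python3 - <<'E'
from e import *
p,d,ci=load("w4");g=p.mean(2)
f=lambda y,x,z:proj(ci,[[x,y,z]])[0].round(0).astype(int)
# predicted lips from camera-frame estimate
L0,L1=f(-.1858,.605,.11),f(-.1858,.575,.11);R0,R1=f(-.1518,.605,.11),f(-.1518,.575,.11);print(L0,L1,R0,R1)
r0,r1=sorted([max(L0[1],2),max(L1[1],2)])
print("lip L",vline(g,ci,range(r0,r1),(L0[0]+L1[0])//2,14,-1,.110),"\nlip R",vline(g,ci,range(r0,r1),(R0[0]+R1[0])//2,14,1,.110))
for z in(.1365,.134):print("held L",vline(g,ci,range(232,280),266,6,-1,z),"\nheld R",vline(g,ci,range(232,280),363,6,1,z))
E
```

```text
t 7.0 pos [ 0.7007 -0.1662  0.127 ] toolx deg -179.98 toolz [-0.  0. -1.] F [ 0.1  0.1 -0.4] op 0.0394
cam eye rel tool [ 0.0768 -0.0009 -0.1466]
[270  76] [267  -7] [352  76] [354  -7]
lip L {'y': np.float64(-185.69), 'x': np.float64(591.2), 'slope_deg': np.float64(-0.49), 'sd': np.float64(0.07)} 
lip R {'y': np.float64(-151.93), 'x': np.float64(590.8), 'slope_deg': np.float64(0.34), 'sd': np.float64(0.08)}
held L {'y': np.float64(-187.16), 'x': np.float64(674.4), 'slope_deg': np.float64(0.09), 'sd': np.float64(0.06)} 
held R {'y': np.float64(-147.23), 'x': np.float64(674.3), 'slope_deg': np.float64(0.0), 'sd': np.float64(0.05)}
held L {'y': np.float64(-187.52), 'x': np.float64(675.3), 'slope_deg': np.float64(0.09), 'sd': np.float64(0.06)} 
held R {'y': np.float64(-146.87), 'x': np.float64(675.2), 'slope_deg': np.float64(0.0), 'sd': np.float64(0.05)}
```

Call:
{"api": "arm_command", "payload": {"increments": [{"fingers": -1,"tx": 0,"ty": -0.053,"tz": 0.2,"wx": 0,"wy": 0,"wz": 0},{"fingers": -1,"tx": -0.8,"ty": 0,"tz": 0,"wx": 0,"wy": 0,"wz": 0},{"fingers": -1,"tx": -0.9,"ty": 0,"tz": 0,"wx": 0,"wy": 0,"wz": 0},{"fingers": -1,"tx": -0.9,"ty": 0,"tz": 0,"wx": 0,"wy": 0,"wz": 0},{"fingers": -1,"tx": -0.9,"ty": 0,"tz": 0,"wx": 0,"wy": 0,"wz": 0},{"fingers": -1,"tx": -0.9,"ty": 0,"tz": 0,"wx": 0,"wy": 0,"wz": 0},{"fingers": -1,"tx": -0.9,"ty": 0,"tz": 0,"wx": 0,"wy": 0,"wz": 0},{"fingers": -1,"tx": -0.81,"ty": 0,"tz": 0,"wx": 0,"wy": 0,"wz": 0},{"fingers": -1,"tx": 0,"ty": 0,"tz": -0.3,"wx": 0,"wy": 0,"wz": 0},{"fingers": -1,"tx": 0,"ty": 0,"tz": -0.35,"wx": 0,"wy": 0,"wz": 0},{"fingers": -1,"tx": 0,"ty": 0,"tz": 0,"wx": 0,"wy": 0,"wz": 0},{"fingers": -1,"tx": 0,"ty": 0,"tz": 0,"wx": 0,"wy": 0,"wz": 0}]}}

```text
clock: 8.55
position: [0.5176, -0.1683, 0.1134]
orientation: [-0.0, -3.141, -0.0]
force: [0.3, -0.5, -1.0]
opening: 0.0399
grasp_force: 40.0
```

```bash
python3 w.py w5;  python3 - <<'E'
from e import *
p,d,ci=load("w5");g=p.mean(2)
print("held L",vline(g,ci,range(232,280),266,6,-1,.1245),"\nheld R",vline(g,ci,range(232,280),363,6,1,.1245))
print([(r,(withdepth(ci,[(315,r)],[d[r,315]])[0]*1000).round(1).tolist()) for r in list(range(160,220,10))])
E
```

```text
t 8.55 pos [ 0.5176 -0.1683  0.1134] toolx deg 180.0 toolz [-0.  0. -1.] F [ 0.3 -0.5 -1. ] op 0.0399
cam eye rel tool [ 0.0768 -0.0009 -0.1466]
held L {'y': np.float64(-188.86), 'x': np.float64(490.7), 'slope_deg': np.float64(0.96), 'sd': np.float64(0.06)} 
held R {'y': np.float64(-149.56), 'x': np.float64(490.6), 'slope_deg': np.float64(0.1), 'sd': np.float64(0.06)}
[(160, [465.0, -168.9, 0.5]), (170, [471.8, -168.9, 1.6]), (180, [479.1, -168.9, -0.1]), (190, [486.0, -168.9, 1.5]), (200, [491.3, -168.9, 11.2]), (210, [498.0, -168.8, 12.8])]
```

View pics/w5.png

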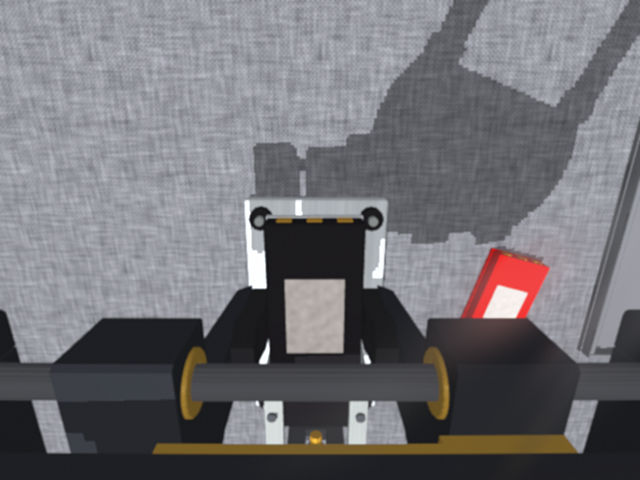

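The module is above the stack. The lips show through the gap at rows 402–440, with inner edges at columns ~284 and ~348, and the pin is at (316,437). Next is a check of the y alignment in this same image.

Run:
```python
from e import *
p,d,ci=load("w5");g=p.mean(2)
for r in (408,420,432):print(r,g[r,262:372:2].astype(int).tolist())
print("lip L",vline(g,ci,range(406,438),284,6,-1,.110),"\nlip R",vline(g,ci,range(406,438),348,6,1,.110))
print("held L far",vline(g,ci,range(232,290),266,6,-1,.1251),"\nheld R",vline(g,ci,range(232,290),363,6,1,.1251))
print("pin",[(r,p[r,310:324].mean(0).astype(int).tolist()) for r in range(426,444,3)])
```

```text
408 [119, 203, 223, 219, 220, 219, 222, 219, 218, 221, 169, 45, 42, 43, 43, 43, 43, 43, 42, 44, 43, 43, 43, 45, 44, 45, 44, 44, 46, 46, 46, 46, 48, 47, 49, 48, 49, 49, 50, 50, 50, 51, 50, 90, 203, 215, 211, 212, 211, 212, 210, 209, 204, 132, 141]
420 [151, 175, 208, 136, 107, 106, 124, 199, 219, 220, 185, 58, 41, 44, 43, 44, 44, 44, 45, 45, 45, 46, 45, 45, 45, 46, 47, 47, 47, 47, 47, 47, 49, 48, 49, 49, 49, 50, 50, 51, 52, 52, 51, 120, 208, 213, 211, 160, 109, 107, 107, 146, 194, 165, 156]
432 [174, 177, 213, 220, 219, 219, 220, 220, 218, 218, 204, 138, 154, 104, 53, 55, 55, 54, 54, 55, 56, 58, 67, 69, 76, 85, 85, 85, 85, 81, 71, 71, 63, 59, 59, 59, 59, 58, 60, 58, 81, 147, 153, 160, 217, 212, 215, 213, 215, 214, 212, 213, 179, 149, 154]
lip L {'y': np.float64(-184.37), 'x': np.float64(586.6), 'slope_deg': np.float64(8.9), 'sd': np.float64(0.65)} 
lip R {'y': np.float64(-152.4), 'x': np.float64(586.4), 'slope_deg': np.float64(-8.99), 'sd': np.float64(0.58)}
held L far {'y': np.float64(-188.76), 'x': np.float64(492.4), 'slope_deg': np.float64(0.75), 'sd': np.float64(0.07)} 
held R {'y': np.float64(-149.63), 'x': np.float64(492.5), 'slope_deg': np.float64(0.27), 'sd': np.float64(0.06)}
pin [(426, [50, 50, 53]), (429, [66, 65, 66]), (432, [105, 85, 53]), (435, [118, 92, 48]), (438, [171, 131, 57]), (441, [198, 159, 77])]
```

Call:
{"api": "arm_command", "payload": {"increments": [{"fingers": -1,"tx": 0,"ty": 0.02,"tz": -0.05,"wx": 0,"wy": 0,"wz": 0},{"fingers": -1,"tx": 0,"ty": 0,"tz": -0.05,"wx": 0,"wy": 0,"wz": 0},{"fingers": -1,"tx": 0,"ty": 0,"tz": -0.05,"wx": 0,"wy": 0,"wz": 0},{"fingers": -1,"tx": 0,"ty": 0,"tz": -0.05,"wx": 0,"wy": 0,"wz": 0},{"fingers": -1,"tx": 0,"ty": 0,"tz": 0,"wx": 0,"wy": 0,"wz": 0}], "newtons": 50}}

```text
clock: 9.22
position: [0.517, -0.1677, 0.1077]
orientation: [-0.001, -3.142, 0.0]
force: [0.2, 0.4, 0.8]
opening: 0.0392
grasp_force: 50.0
```

Call:
{"api": "arm_command", "payload": {"increments": [{"fingers": -1,"tx": 0,"ty": 0,"tz": -0.05,"wx": 0,"wy": 0,"wz": 0},{"fingers": -1,"tx": 0,"ty": 0,"tz": -0.04,"wx": 0,"wy": 0,"wz": 0},{"fingers": -1,"tx": 0,"ty": 0,"tz": 0,"wx": 0,"wy": 0,"wz": 0}]}}

```text
clock: 9.6
position: [0.5171, -0.1677, 0.1049]
orientation: [0.001, 3.141, -0.0]
force: [-0.5, 0.8, 0.8]
opening: 0.0396
grasp_force: 50.0
```

Call:
{"api": "arm_command", "payload": {"increments": [{"fingers": -1,"tx": 0,"ty": 0,"tz": -0.05,"wx": 0,"wy": 0,"wz": 0},{"fingers": -1,"tx": 0,"ty": 0,"tz": 0,"wx": 0,"wy": 0,"wz": 0}]}}

```text
clock: 9.85
position: [0.5171, -0.1677, 0.1034]
orientation: [0.001, 3.141, -0.0]
force: [-0.8, 0.6, 2.2]
opening: 0.0395
grasp_force: 50.0
```

```bash
python3 w.py w6;  python3 - <<'E'
from station import arm
from e import *
print(arm.observe()["force"].round(2),arm.observe()["moment"].round(3))
p,d,ci=load("w6");g=p.mean(2)
for r in(225,240,260,290,310,330,345,355,405,415,425,435):
    print(r,[(withdepth(ci,[(c,r)],[d[r,c]])[0]*1000).round(1).tolist() for c in(275,290,315,340,350)])
d5=np.load("w5.npz")["d"];c5=load("w5")[2]
for r in(225,260,290,330,355):print("w5",r,[(withdepth(c5,[(c,r)],[d5[r,c]])[0]*1000).round(1).tolist() for c in(290,315,340)])
E
```

```text
t 9.85 pos [ 0.5171 -0.1677  0.1034] toolx deg 179.98 toolz [ 0. -0. -1.] F [-0.8  0.6  2.2] op 0.0395
cam eye rel tool [ 0.0767 -0.0009 -0.1466]
[-1.19  0.1   1.07] [ 0.045  0.055 -0.051]
225 [[477.2, -183.6, 116.1], [477.1, -177.9, 116.3], [477.2, -168.4, 115.8], [477.0, -158.9, 116.3], [477.1, -155.1, 116.2]]
240 [[483.2, -183.8, 115.9], [483.5, -178.1, 115.1], [483.3, -168.4, 115.5], [483.0, -158.8, 116.4], [483.3, -154.8, 115.4]]
260 [[491.4, -184.1, 116.2], [491.2, -178.2, 116.6], [491.2, -168.4, 116.4], [491.5, -158.5, 115.8], [491.5, -154.6, 115.6]]
290 [[504.8, -184.6, 115.1], [504.8, -178.5, 115.0], [504.0, -168.4, 116.7], [504.6, -158.2, 115.5], [504.2, -154.3, 116.2]]
310 [[513.4, -184.8, 115.9], [514.0, -178.7, 114.9], [513.4, -168.3, 115.9], [513.1, -158.1, 116.4], [513.6, -153.9, 115.6]]
330 [[522.5, -185.0, 116.4], [522.9, -178.8, 115.8], [522.8, -168.3, 115.8], [522.7, -157.9, 116.1], [522.7, -153.7, 116.1]]
345 [[529.9, -185.3, 116.2], [530.4, -179.0, 115.4], [529.8, -168.3, 116.4], [530.4, -157.6, 115.4], [530.0, -153.4, 116.0]]
355 [[534.7, -185.4, 116.4], [535.0,
[... 285 characters left out ...]
1.3], [581.0, -155.6, 101.2], [574.0, -151.4, 108.5]]
425 [[576.8, -187.2, 111.9], [587.7, -181.0, 100.8], [587.7, -168.2, 100.8], [587.7, -155.4, 100.8], [578.2, -151.4, 110.4]]
435 [[584.0, -187.6, 110.8], [611.4, -182.6, 84.3], [610.3, -168.2, 85.3], [610.4, -153.8, 85.2], [584.2, -151.2, 110.5]]
w5 225 [[478.0, -178.6, 124.9], [477.9, -169.0, 125.0], [478.0, -159.3, 124.5]]
w5 260 [[492.2, -178.8, 125.3], [491.9, -168.9, 126.0], [492.5, -159.0, 124.5]]
w5 290 [[505.1, -179.0, 125.4], [505.1, -168.9, 125.6], [504.6, -158.9, 126.5]]
w5 330 [[523.4, -179.4, 125.9], [523.2, -168.9, 126.1], [523.1, -158.4, 126.2]]
w5 355 [[535.4, -179.6, 126.2], [535.1, -168.9, 126.5], [535.5, -158.1, 126.0]]
```

The stack top, now at z≈101, is following the level module down. I'll keep pressing gently.

Call:
{"api": "arm_command", "payload": {"increments": [{"fingers": -1,"tx": 0,"ty": 0,"tz": -0.05,"wx": 0,"wy": 0,"wz": 0},{"fingers": -1,"tx": 0,"ty": 0,"tz": -0.05,"wx": 0,"wy": 0,"wz": 0},{"fingers": -1,"tx": 0,"ty": 0,"tz": -0.05,"wx": 0,"wy": 0,"wz": 0},{"fingers": -1,"tx": 0,"ty": 0,"tz": -0.05,"wx": 0,"wy": 0,"wz": 0},{"fingers": -1,"tx": 0,"ty": 0,"tz": -0.05,"wx": 0,"wy": 0,"wz": 0},{"fingers": -1,"tx": 0,"ty": 0,"tz": -0.05,"wx": 0,"wy": 0,"wz": 0},{"fingers": -1,"tx": 0,"ty": 0,"tz": -0.05,"wx": 0,"wy": 0,"wz": 0},{"fingers": -1,"tx": 0,"ty": 0,"tz": -0.05,"wx": 0,"wy": 0,"wz": 0},{"fingers": -1,"tx": 0,"ty": 0,"tz": 0,"wx": 0,"wy": 0,"wz": 0}]}}

```text
clock: 11.02
position: [0.5171, -0.1677, 0.0913]
orientation: [0.001, 3.141, -0.0]
force: [-0.5, 0.9, 3.5]
opening: 0.0397
grasp_force: 50.0
```

```bash
cat > chk.py <<'E'
import sys
from e import *
p,d,ci=load(sys.argv[1]);g=p.mean(2)
zz=lambda r0,r1,c0,c1:(withdepth(ci,[(c,r) for r in range(r0,r1,2) for c in range(c0,c1,2)],d[r0:r1:2,c0:c1:2])*1000)
for n,a in(("held front",(225,240,290,342)),("held back",(340,356,290,342)),("behind 404-412",(404,412,300,335)),("behind 414-422",(414,422,300,335)),("lipL",(406,430,270,278)),("lipR",(406,430,356,364))):
    q=zz(*a);print(n,np.median(q,0).round(1))
print("held L",vline(g,ci,range(232,280),266,6,-1,np.median(zz(225,240,290,342)[:,2])/1000),"\nheld R",vline(g,ci,range(232,280),363,6,1,np.median(zz(225,240,290,342)[:,2])/1000))
E
python3 w.py w7;python3 chk.py w6; python3 chk.py w7
```

```text
t 11.025 pos [ 0.5171 -0.1677  0.0913] toolx deg 179.98 toolz [ 0. -0. -1.] F [-0.5  0.9  3.5] op 0.0397
cam eye rel tool [ 0.0767 -0.0008 -0.1466]
held front [ 480.  -168.3  115.8]
held back [ 531.  -168.3  116. ]
behind 404-412 [ 576.3 -167.2  100.9]
behind 414-422 [ 582.5 -167.2  100.9]
lipL [ 573.6 -188.1  110.4]
lipR [ 573.2 -147.5  110.6]
held L {'y': np.float64(-188.13), 'x': np.float64(489.9), 'slope_deg': np.float64(0.93), 'sd': np.float64(0.13)} 
held R {'y': np.float64(-149.22), 'x': np.float64(489.8), 'slope_deg': np.float64(0.29), 'sd': np.float64(0.07)}
held front [ 479.8 -168.7  103.7]
held back [ 530.9 -168.3  104.1]
behind 404-412 [ 576.1 -167.2   88.9]
behind 414-422 [ 582.6 -167.2   88.9]
lipL [ 571.4 -188.    96.8]
lipR [ 569.4 -147.4  100.5]
held L {'y': np.float64(-188.15), 'x': np.float64(491.4), 'slope_deg': np.float64(0.94), 'sd': np.float64(0.11)} 
held R {'y': np.float64(-149.21), 'x': np.float64(491.1), 'slope_deg': np.float64(0.29), 'sd': np.float64(0.11)}
```

The module is level, about 1.6 mm below the lip undersides, and centred. I'll slide it back in stages and watch the forces.

Call:
{"api": "arm_command", "payload": {"increments": [{"fingers": -1,"tx": 0.1,"ty": 0,"tz": 0,"wx": 0,"wy": 0,"wz": 0},{"fingers": -1,"tx": 0.1,"ty": 0,"tz": 0,"wx": 0,"wy": 0,"wz": 0},{"fingers": -1,"tx": 0.1,"ty": 0,"tz": 0,"wx": 0,"wy": 0,"wz": 0},{"fingers": -1,"tx": 0.1,"ty": 0,"tz": 0,"wx": 0,"wy": 0,"wz": 0},{"fingers": -1,"tx": 0,"ty": 0,"tz": 0,"wx": 0,"wy": 0,"wz": 0}]}}

```text
clock: 11.7
position: [0.5295, -0.1677, 0.0915]
orientation: [0.001, 3.141, -0.0]
force: [-1.3, -0.3, 4.1]
opening: 0.039
grasp_force: 50.0
```

Call:
{"api": "arm_command", "payload": {"increments": [{"fingers": -1,"tx": 0.07,"ty": 0,"tz": 0,"wx": 0,"wy": 0,"wz": 0},{"fingers": -1,"tx": 0.07,"ty": 0,"tz": 0,"wx": 0,"wy": 0,"wz": 0},{"fingers": -1,"tx": 0.07,"ty": 0,"tz": 0,"wx": 0,"wy": 0,"wz": 0}]}}

```text
clock: 12.08
position: [0.5354, -0.1677, 0.0914]
orientation: [-0.001, -3.141, -0.0]
force: [-2.5, 0.5, 2.8]
opening: 0.0393
grasp_force: 50.0
```

Call:
{"api": "arm_command", "payload": {"increments": [{"fingers": -1,"tx": 0.07,"ty": 0,"tz": 0,"wx": 0,"wy": 0,"wz": 0},{"fingers": -1,"tx": 0.07,"ty": 0,"tz": 0,"wx": 0,"wy": 0,"wz": 0}]}}

```text
clock: 12.32
position: [0.5396, -0.1677, 0.0914]
orientation: [-0.0, -3.142, 0.0]
force: [-2.2, -0.8, 3.9]
opening: 0.0395
grasp_force: 50.0
```

Call:
{"api": "arm_command", "payload": {"increments": [{"fingers": -1,"tx": 0.07,"ty": 0,"tz": 0,"wx": 0,"wy": 0,"wz": 0},{"fingers": -1,"tx": 0.07,"ty": 0,"tz": 0,"wx": 0,"wy": 0,"wz": 0},{"fingers": -1,"tx": 0.07,"ty": 0,"tz": 0,"wx": 0,"wy": 0,"wz": 0},{"fingers": -1,"tx": 0.07,"ty": 0,"tz": 0,"wx": 0,"wy": 0,"wz": 0},{"fingers": -1,"tx": 0,"ty": 0,"tz": 0,"wx": 0,"wy": 0,"wz": 0}]}}

```text
clock: 12.95
position: [0.5483, -0.1677, 0.0915]
orientation: [0.001, 3.141, -0.0]
force: [-1.8, 0.1, 4.3]
opening: 0.0393
grasp_force: 50.0
```

```bash
python3 w.py w8;python3 chk.py w8
```

```text
t 12.95 pos [ 0.5483 -0.1677  0.0915] toolx deg 179.98 toolz [ 0.001 -0.    -1.   ] F [-1.8  0.1  4.3] op 0.0393
cam eye rel tool [ 0.0767 -0.0008 -0.1466]
held front [ 511.2 -168.4  104. ]
held back [ 562.1 -168.5  104.1]
behind 404-412 [ 610.7 -167.2   85.2]
behind 414-422 [ 610.7 -167.2   91.2]
lipL [ 593.6 -186.5  110.6]
lipR [ 592.9 -149.   110.7]
held L {'y': np.float64(-188.17), 'x': np.float64(520.9), 'slope_deg': np.float64(0.85), 'sd': np.float64(0.09)} 
held R {'y': np.float64(-149.18), 'x': np.float64(520.8), 'slope_deg': np.float64(0.06), 'sd': np.float64(0.05)}
```

Clear of the cheeks, no lateral force. I'll ease up so the lips take the load, release, then go round to push the front end with closed fingers.

Call:
{"api": "arm_command", "payload": {"increments": [{"fingers": -1,"tx": 0,"ty": 0,"tz": 0.03,"wx": 0,"wy": 0,"wz": 0},{"fingers": -1,"tx": 0,"ty": 0,"tz": 0.02,"wx": 0,"wy": 0,"wz": 0},{"fingers": 0.3,"tx": 0,"ty": 0,"tz": 0,"wx": 0,"wy": 0,"wz": 0},{"fingers": 0.3,"tx": 0,"ty": 0,"tz": 0,"wx": 0,"wy": 0,"wz": 0},{"fingers": 0.3,"tx": 0,"ty": 0,"tz": 0,"wx": 0,"wy": 0,"wz": 0},{"fingers": 0.3,"tx": 0,"ty": 0,"tz": 0.6,"wx": 0,"wy": 0,"wz": 0},{"fingers": 0.3,"tx": 0,"ty": 0,"tz": 0.8,"wx": 0,"wy": 0,"wz": 0},{"fingers": -1,"tx": -1,"ty": 0,"tz": 0,"wx": 0,"wy": 0,"wz": 0},{"fingers": -1,"tx": -1,"ty": 0,"tz": 0,"wx": 0,"wy": 0,"wz": 0},{"fingers": -1,"tx": 0,"ty": 0,"tz": 0,"wx": 0,"wy": 0,"wz": 0}], "newtons": 20}}

```text
clock: 14.25
position: [0.4868, -0.1677, 0.1359]
orientation: [0.002, 3.141, -0.0]
force: [1.0, 0.3, -0.1]
opening: 0.0295
grasp_force: 0.0
```

```bash
python3 w.py w9;python3 - <<'E'
from e import *
p,d,ci=load("w9")
P=withdepth(ci,[(i%640,i//640) for i in range(640*480)],d.ravel()).reshape(480,640,3)*1000
for r in range(230,445,8):print(r,P[r,300].round(0),P[r,330].round(0))
E
```

```text
t 14.25 pos [ 0.4868 -0.1677  0.1359] toolx deg 179.93 toolz [ 0.001 -0.    -1.   ] F [ 1.   0.3 -0.1] op 0.0295
cam eye rel tool [ 0.0768 -0.0008 -0.1466]
230 [ 491. -180.    5.] [ 491. -156.    4.]
238 [ 495. -180.   12.] [ 495. -157.   12.]
246 [ 501. -180.   13.] [ 501. -157.   13.]
254 [ 508. -180.   12.] [ 507. -156.   14.]
262 [ 508. -179.   30.] [ 508. -157.   31.]
270 [ 508. -179.   46.] [ 508. -158.   46.]
278 [ 508. -178.   60.] [ 508. -158.   60.]
286 [ 508. -178.   72.] [ 508. -159.   72.]
294 [ 509. -177.   82.] [ 508. -159.   83.]
302 [ 508. -177.   93.] [ 508. -160.   94.]
310 [ 509. -177.  102.] [ 508. -160.  103.]
318 [ 511. -176.  106.] [ 512. -160.  105.]
326 [ 516. -176.  106.] [ 516. -160.  106.]
334 [ 521. -177.  106.] [ 521. -160.  107.]
342 [ 527. -177.  105.] [ 527. -160.  105.]
350 [ 531. -177.  106.] [ 532. -160.  105.]
358 [ 536. -177.  107.] [ 537. -160.  106.]
366 [ 461. -172.  215.] [ 461. -165.  214.]
374 [ 462. -172.  216.] [ 462. -165.  216.]
382 [ 462. -172.  218.] [ 463. -165.  217.]
390 [ 464. -172.  218.] [ 464. -165.  219.]
398 [ 467. -172.  217.] [ 466. -165.  218.]
406 [ 570. -177.  106.] [ 570. -159.  106.]
414 [ 576. -177.  106.] [ 577. -159.  106.]
422 [ 582. -177.  106.] [ 583. -159.  105.]
430 [ 611. -178.   84.] [ 610. -158.   84.]
438 [ 610. -178.   91.] [ 611. -158.   90.]
```

The module is under the lips, front face at x=0.508, and needs about 23 mm more. I'll lower the closed fingers in front and push.

Call:
{"api": "arm_command", "payload": {"increments": [{"fingers": -1,"tx": 0,"ty": 0,"tz": -0.6,"wx": 0,"wy": 0,"wz": 0},{"fingers": -1,"tx": 0,"ty": 0,"tz": -0.8,"wx": 0,"wy": 0,"wz": 0},{"fingers": -1,"tx": 0.25,"ty": 0,"tz": 0,"wx": 0,"wy": 0,"wz": 0},{"fingers": -1,"tx": 0.08,"ty": 0,"tz": 0,"wx": 0,"wy": 0,"wz": 0},{"fingers": -1,"tx": 0.08,"ty": 0,"tz": 0,"wx": 0,"wy": 0,"wz": 0},{"fingers": -1,"tx": 0.08,"ty": 0,"tz": 0,"wx": 0,"wy": 0,"wz": 0},{"fingers": -1,"tx": 0.08,"ty": 0,"tz": 0,"wx": 0,"wy": 0,"wz": 0}]}}

```text
clock: 15.18
position: [0.5034, -0.1673, 0.0923]
orientation: [0.0, -3.137, -0.001]
force: [-5.2, -0.3, -1.7]
opening: 0.0005
grasp_force: 2.7
```

Call:
{"api": "arm_command", "payload": {"increments": [{"fingers": -1,"tx": 0.08,"ty": 0,"tz": 0,"wx": 0,"wy": 0,"wz": 0},{"fingers": -1,"tx": 0.08,"ty": 0,"tz": 0,"wx": 0,"wy": 0,"wz": 0},{"fingers": -1,"tx": 0.08,"ty": 0,"tz": 0,"wx": 0,"wy": 0,"wz": 0},{"fingers": -1,"tx": 0.08,"ty": 0,"tz": 0,"wx": 0,"wy": 0,"wz": 0}]}}

```text
clock: 15.68
position: [0.5129, -0.1673, 0.0923]
orientation: [-0.0, -3.137, -0.001]
force: [-5.3, 0.7, -2.2]
opening: 0.0004
grasp_force: 2.8
```

```bash
cat > x.py <<'E'
import sys
from e import *
p,d,ci=load(sys.argv[1]);P=withdepth(ci,[(i%640,i//640) for i in range(640*480)],d.ravel()).reshape(480,640,3)*1000
for r in list(range(300,362,6))+list(range(404,445,4)):print(r,P[r,304:328].mean(0).round(1),np.median(P[r,290:340],0).round(1))
E
python3 w.py w10;python3 x.py w10
```

```text
t 15.675 pos [ 0.5129 -0.1673  0.0923] toolx deg 180.0 toolz [-0.004  0.001 -1.   ] F [-5.3  0.7 -2.2] op 0.0004
cam eye rel tool [ 0.0768 -0.0008 -0.1466]
300 [ 505.9 -167.7  102.5] [ 504.9 -168.1  104.6]
306 [ 505.8 -167.8  107.9] [ 504.8 -168.1  109.8]
312 [ 506.2 -167.8  112.3] [ 504.9 -168.1  114.5]
318 [ 503.3 -167.8  121.9] [ 505.1 -168.3  118.7]
324 [ 507.8 -167.8  118.5] [ 505.1 -168.1  123.1]
330 [ 508.4 -167.8  121.6] [ 505.1 -168.1  127.1]
336 [ 507.7 -167.8  126.8] [ 505.2 -168.1  130.8]
342 [ 506.7 -167.8  132. ] [ 505.  -168.1  134.6]
348 [ 506.9 -167.8  135.2] [ 505.  -168.1  138. ]
354 [ 509.1 -167.8  135.4] [ 507.3 -168.1  138. ]
360 [ 511.4 -167.8  135.4] [ 509.6 -168.1  137.9]
404 [ 555.4 -167.6  106.2] [ 555.2 -168.1  106.4]
408 [ 557.5 -167.6  106.2] [ 557.5 -168.1  106.3]
412 [ 559.7 -167.6  106.3] [ 559.6 -168.1  106.3]
416 [ 551.7 -167.8  117.2] [ 562.  -168.3  106.2]
420 [ 564.1 -167.6  106.3] [ 564.3 -168.1  106.2]
424 [ 566.6 -167.6  106.1] [ 566.6 -168.1  106.1]
428 [ 568.9 -167.6  106.1] [ 568.9 -168.1  106.1]
432 [ 571.3 -167.6  106.1] [ 571.3 -168.1  106. ]
436 [ 573.8 -167.6  105.9] [ 573.8 -168.1  105.9]
440 [ 575.9 -167.6  106.1] [ 576.  -168.1  106. ]
444 [ 496.5 -168.   183.1] [ 496.5 -168.2  183.1]
```

Call:
{"api": "arm_command", "payload": {"increments": [{"fingers": -1,"tx": 0.05,"ty": 0,"tz": 0,"wx": 0,"wy": 0,"wz": 0},{"fingers": -1,"tx": 0.05,"ty": 0,"tz": 0,"wx": 0,"wy": 0,"wz": 0},{"fingers": -1,"tx": 0.05,"ty": 0,"tz": 0,"wx": 0,"wy": 0,"wz": 0}]}}

```text
clock: 16.1
position: [0.5172, -0.1673, 0.0922]
orientation: [-0.0, -3.137, -0.002]
force: [-5.9, 0.1, -1.8]
opening: 0.0005
grasp_force: 2.9
```

Call:
{"api": "arm_command", "payload": {"increments": [{"fingers": -1,"tx": 0.03,"ty": 0,"tz": 0,"wx": 0,"wy": 0,"wz": 0},{"fingers": -1,"tx": 0.03,"ty": 0,"tz": 0,"wx": 0,"wy": 0,"wz": 0}]}}

```text
clock: 16.35
position: [0.5188, -0.1673, 0.0921]
orientation: [-0.0, -3.136, -0.002]
force: [-6.4, -0.0, -2.6]
opening: 0.0006
grasp_force: 3.0
```

Call:
{"api": "arm_command", "payload": {"increments": [{"fingers": -1,"tx": 0.02,"ty": 0,"tz": 0,"wx": 0,"wy": 0,"wz": 0},{"fingers": -1,"tx": 0.02,"ty": 0,"tz": 0,"wx": 0,"wy": 0,"wz": 0}]}}

```text
clock: 16.6
position: [0.5194, -0.1673, 0.0919]
orientation: [0.0, -3.135, -0.002]
force: [-7.6, -0.2, -0.6]
opening: 0.0007
grasp_force: 4.1
```

Call:
{"api": "arm_command", "payload": {"increments": [{"fingers": -1,"tx": 0.02,"ty": 0,"tz": 0,"wx": 0,"wy": 0,"wz": 0},{"fingers": -1,"tx": 0,"ty": 0,"tz": 0,"wx": 0,"wy": 0,"wz": 0}]}}

```text
clock: 16.85
position: [0.5195, -0.1672, 0.0919]
orientation: [0.0, -3.134, -0.002]
force: [-8.6, -0.4, 0.7]
opening: 0.0006
grasp_force: 4.5
```

```bash
python3 -c "
from station import arm
for i in range(1):
    s=arm.observe();print(s['force'].round(2),s['moment'].round(3),s['position'].round(4))"; python3 w.py w11;python3 x.py w11|tail -12
```

```text
[-8.63 -0.38  0.75] [-0.023  1.395 -0.035] [ 0.5195 -0.1672  0.0919]
t 16.85 pos [ 0.5195 -0.1672  0.0919] toolx deg -179.99 toolz [-0.007  0.001 -1.   ] F [-8.6 -0.4  0.7] op 0.0006
cam eye rel tool [ 0.0768 -0.0008 -0.1466]
360 [ 518.2 -167.7  134.9] [ 516.3 -168.   137.6]
404 [ 556.8 -167.4  111.5] [ 561.5 -168.   106.2]
408 [ 563.8 -167.5  106.1] [ 563.7 -168.   106.1]
412 [ 566.1 -167.5  106. ] [ 566.1 -168.   106. ]
416 [ 568.2 -167.5  106.1] [ 568.2 -168.   106.1]
420 [ 570.4 -167.5  106.1] [ 570.5 -167.9  106. ]
424 [ 572.8 -167.5  106. ] [ 572.8 -167.9  106. ]
428 [ 575.  -167.5  106. ] [ 575.2 -167.9  105.8]
432 [ 577.6 -167.5  105.7] [ 577.7 -167.9  105.7]
436 [ 579.8 -167.5  105.8] [ 579.9 -167.9  105.8]
440 [ 582.3 -167.5  105.7] [ 582.3 -167.9  105.7]
444 [ 503.  -167.9  183. ] [ 503.2 -168.1  182.9]
```

The stop has been felt: the arm stopped advancing at 8.6 N. I'll back off and check.

Call:
{"api": "arm_command", "payload": {"increments": [{"fingers": -1,"tx": -0.05,"ty": 0,"tz": 0,"wx": 0,"wy": 0,"wz": 0},{"fingers": -1,"tx": -0.3,"ty": 0,"tz": 0,"wx": 0,"wy": 0,"wz": 0},{"fingers": -1,"tx": 0,"ty": 0,"tz": 0.7,"wx": 0,"wy": 0,"wz": 0},{"fingers": -1,"tx": 0,"ty": 0,"tz": 0.8,"wx": 0,"wy": 0,"wz": 0},{"fingers": -1,"tx": 0.9,"ty": 0,"tz": 0,"wx": 0,"wy": 0,"wz": 0},{"fingers": -1,"tx": 0,"ty": 0,"tz": 0,"wx": 0,"wy": 0,"wz": 0}]}}

```text
clock: 17.65
position: [0.5419, -0.1683, 0.14]
orientation: [-0.0, 3.137, -0.002]
force: [-0.6, -0.4, -0.0]
opening: 0.0006
grasp_force: 0.0
```

```bash
python3 w.py w12;python3 - <<'E'
from e import *
p,d,ci=load("w12");P=withdepth(ci,[(i%640,i//640) for i in range(640*480)],d.ravel()).reshape(480,640,3)*1000
for r in range(402,445,2):print(r,np.median(P[r,292:308],0).round(1),np.median(P[r,322:338],0).round(1),p[r,315].tolist(),p[r,297].tolist())
E
```

```text
t 17.65 pos [ 0.5419 -0.1683  0.14  ] toolx deg -179.99 toolz [ 0.005 -0.002 -1.   ] F [-0.6 -0.4 -0. ] op 0.0006
cam eye rel tool [ 0.0768 -0.0009 -0.1466]
402 [ 721.2 -183.5    0.9] [ 721.1 -154.7    0.9] [42, 42, 45] [132, 133, 140]
404 [ 723.4 -183.6    1.1] [ 7.237e+02 -1.546e+02  7.000e-01] [38, 36, 40] [139, 140, 148]
406 [ 726.  -183.6    0.9] [ 7.261e+02 -1.546e+02  6.000e-01] [39, 37, 41] [142, 144, 151]
408 [ 7.287e+02 -1.836e+02  6.000e-01] [ 7.287e+02 -1.545e+02  5.000e-01] [40, 38, 42] [141, 142, 150]
410 [ 730.9 -183.7    0.8] [ 730.6 -154.5    1. ] [40, 38, 43] [140, 140, 148]
412 [ 7.335e+02 -1.837e+02  6.000e-01] [ 733.1 -154.5    0.9] [40, 38, 42] [142, 142, 151]
414 [ 735.7 -183.7    0.8] [ 7.357e+02 -1.544e+02  7.000e-01] [39, 36, 40] [141, 143, 150]
416 [ 737.9 -182.8    1.1] [ 738.1 -154.4    0.8] [60, 59, 63] [138, 140, 147]
418 [ 740.5 -183.8    1. ] [ 7.406e+02 -1.554e+02  7.000e-01] [129, 130, 137] [144, 145, 153]
420 [ 7.434e+02 -1.838e+02  5.000e-01] [ 7.433e+02 -1.543e+02  4.000e-01] [147, 148, 156] [138, 139, 146]
422 [ 7.456e+02 -1.828e+02  7.000e-01] 
[... 399 characters left out ...]
[132, 133, 140] [145, 146, 154]
432 [ 7.584e+02 -1.840e+02  5.000e-01] [ 7.581e+02 -1.541e+02  7.000e-01] [126, 127, 134] [141, 143, 150]
434 [ 7.607e+02 -1.840e+02  7.000e-01] [ 7.606e+02 -1.541e+02  7.000e-01] [130, 131, 137] [133, 134, 141]
436 [ 7.633e+02 -1.840e+02  7.000e-01] [ 763.  -154.     0.9] [138, 139, 147] [140, 140, 148]
438 [ 7.661e+02 -1.841e+02  5.000e-01] [ 765.4 -154.     1. ] [144, 146, 153] [138, 139, 147]
440 [ 768.3 -184.1    0.8] [ 768.1 -154.     0.9] [151, 152, 159] [136, 137, 145]
442 [ 7.710e+02 -1.841e+02  7.000e-01] [ 7.711e+02 -1.539e+02  6.000e-01] [153, 154, 162] [142, 143, 152]
444 [ 524.5 -171.9  230.7] [ 524.7 -166.   230.5] [125, 114, 103] [119, 107, 94]
```

Call:
{"api": "arm_command", "payload": {"increments": [{"fingers": -1,"tx": -0.75,"ty": 0,"tz": -0.4,"wx": 0,"wy": 0,"wz": 0},{"fingers": -1,"tx": 0,"ty": 0,"tz": 0,"wx": 0,"wy": 0,"wz": 0}]}}

```text
clock: 17.95
position: [0.514, -0.1671, 0.1245]
orientation: [-0.001, -3.138, -0.002]
force: [-0.4, 0.2, -0.8]
opening: 0.0008
grasp_force: 0.0
```

```bash
python3 w.py w13;python3 - <<'E'
from e import *
p,d,ci=load("w13");P=withdepth(ci,[(i%640,i//640) for i in range(640*480)],d.ravel()).reshape(480,640,3)*1000
for r in range(402,445,3):print(r,np.median(P[r,292:308],0).round(1),np.median(P[r,322:338],0).round(1),p[r,315].tolist(),p[r,297].tolist())
for r in range(290,362,8):print(r,np.median(P[r,285:295],0).round(1),np.median(P[r,336:346],0).round(1))
E
```

```text
t 17.95 pos [ 0.514  -0.1671  0.1245] toolx deg 179.95 toolz [-0.004  0.001 -1.   ] F [-0.4  0.2 -0.8] op 0.0008
cam eye rel tool [ 0.0768 -0.0008 -0.1466]
402 [ 584.3 -176.2  105.7] [ 584.3 -159.5  105.7] [231, 226, 220] [237, 232, 229]
405 [ 586.3 -176.2  105.8] [ 586.4 -159.5  105.6] [240, 234, 232] [242, 237, 234]
408 [ 588.4 -176.2  105.7] [ 588.6 -159.4  105.6] [145, 138, 136] [143, 137, 135]
411 [ 590.6 -176.3  105.6] [ 590.7 -159.4  105.5] [34, 32, 36] [35, 33, 37]
414 [ 592.8 -176.2  105.5] [ 592.7 -159.4  105.5] [39, 36, 41] [38, 35, 39]
417 [ 594.7 -176.3  105.6] [ 594.5 -159.4  105.9] [39, 37, 40] [38, 35, 40]
420 [ 597.  -176.3  105.5] [ 596.9 -159.3  105.5] [38, 36, 40] [37, 36, 39]
423 [ 599.1 -176.3  105.5] [ 599.  -159.3  105.6] [38, 35, 39] [38, 36, 40]
426 [ 601.3 -175.8  105.5] [ 600.8 -159.3  105.9] [38, 35, 38] [37, 34, 38]
429 [ 603.1 -176.3  105.8] [ 603.4 -159.3  105.5] [39, 36, 39] [38, 36, 38]
432 [ 605.1 -176.4  105.9] [ 605.4 -159.2  105.6] [38, 37, 38] [37, 36, 38]
435 [ 607.4 -176.4  105.9] [ 607.8 -159.2  105.4] [38, 36, 39] [37, 35, 38]
438 [ 610.8 -177.1  104.6] [ 611.3 -159.2  104.2] [82, 64, 37] [39, 38, 41]
441 [ 611.4 -177.   106.3] [ 611.1 -159.2  106.5] [128, 98, 40] [45, 46, 50]
444 [ 497.2 -170.9  215.5] [ 497.7 -165.   215.1] [93, 75, 40] [92, 74, 37]
290 [ 504.6 -178.6  130.2] [ 504.4 -156.9  130.7]
298 [ 504.7 -178.1  137.6] [ 504.8 -157.3  137.4]
306 [ 504.7 -177.6  144.4] [ 504.6 -157.8  144.6]
314 [ 505.  -177.2  150.1] [ 504.7 -158.3  150.7]
322 [ 505.5 -177.   155. ] [ 504.8 -158.7  156.2]
330 [ 505.7 -176.5  160.1] [ 505.3 -159.1  160.8]
338 [ 504.7 -176.1  166.6] [ 504.6 -159.4  166.7]
346 [ 505.  -175.9  170.7] [ 504.7 -159.7  171.1]
354 [ 505.3 -175.4  174.6] [ 505.2 -160.5  174.7]
```

Run:
```python
from e import *
p,d,ci=load("w13");P=withdepth(ci,[(i%640,i//640) for i in range(640*480)],d.ravel()).reshape(480,640,3)*1000
for r in range(434,444):print(r,[P[r,c].round(0).astype(int).tolist()[::2] for c in(294,300,308,312,316,320,326,334)],p[r,300:332:4,0].tolist())
b=np.hstack([cv2.resize(load(n)[0][400:446,260:370],None,fx=3.6,fy=6,interpolation=cv2.INTER_CUBIC) for n in("w5","w13")])
cv2.imwrite("pics/c13.png",b[:,:,::-1]);print(b.shape)
```

```text
434 [[607, 105], [607, 105], [608, 105], [607, 106], [607, 106], [607, 105], [607, 106], [607, 106]] [37, 37, 38, 38, 38, 39, 38, 38]
435 [[607, 106], [608, 105], [607, 106], [607, 106], [608, 105], [609, 105], [608, 106], [608, 105]] [37, 38, 38, 37, 38, 39, 37, 38]
436 [[608, 106], [608, 106], [608, 106], [609, 105], [608, 106], [608, 106], [608, 106], [608, 106]] [37, 38, 37, 37, 38, 38, 39, 38]
437 [[609, 106], [608, 107], [608, 107], [609, 106], [609, 105], [609, 105], [608, 106], [609, 106]] [37, 40, 41, 50, 48, 37, 40, 40]
438 [[611, 105], [611, 105], [616, 100], [614, 101], [614, 102], [617, 99], [611, 105], [612, 104]] [40, 52, 56, 85, 81, 35, 48, 41]
439 [[610, 106], [612, 104], [617, 99], [614, 102], [615, 102], [617, 100], [611, 105], [611, 105]] [43, 69, 73, 124, 117, 32, 62, 43]
440 [[612, 105], [610, 107], [616, 101], [615, 102], [615, 102], [617, 100], [611, 106], [611, 106]] [44, 81, 74, 141, 132, 26, 69, 45]
441 [[611, 107], [611, 107], [618, 100], [616, 102], [617, 101], [617, 101], [612, 106], [610, 107]] [45, 78, 58, 132, 120, 27, 64, 46]
442 [[611, 107], [612, 106], [610, 108], [610, 108], [610, 108], [611, 107], [611, 107], [611, 108]] [46, 64, 47, 99, 89, 38, 56, 46]
443 [[610, 109], [611, 108], [612, 107], [611, 108], [609, 110], [612, 107], [610, 109], [611, 108]] [65, 69, 64, 77, 74, 65, 68, 66]
(276, 792, 3)
```

View pics/c13.png

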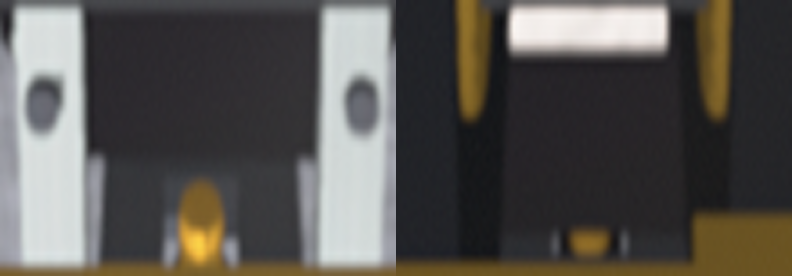

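The crop (left before, right now) shows the module's rear edge tight against the stop face at x≈0.611, with the pin pushed back into its slot. The first module is home. Now the second module.

Call:
{"api": "arm_command", "payload": {"increments": [{"fingers": -1,"tx": 0,"ty": 0,"tz": 1,"wx": 0,"wy": 0,"wz": 0},{"fingers": 1,"tx": -0.04,"ty": 0.98,"tz": 0,"wx": 0,"wy": 0,"wz": 0.7},{"fingers": 1,"tx": -0.04,"ty": 0.98,"tz": 0,"wx": 0,"wy": 0,"wz": 0.7},{"fingers": 1,"tx": -0.04,"ty": 0.98,"tz": 0,"wx": 0,"wy": 0,"wz": 0.7},{"fingers": 1,"tx": -0.04,"ty": 0.98,"tz": 0,"wx": 0,"wy": 0,"wz": 0.7},{"fingers": 1,"tx": -0.04,"ty": 0.98,"tz": 0,"wx": 0,"wy": 0,"wz": 0.7},{"fingers": 1,"tx": -0.04,"ty": 0.98,"tz": 0,"wx": 0,"wy": 0,"wz": 0.7},{"fingers": 1,"tx": -0.04,"ty": 0.98,"tz": 0,"wx": 0,"wy": 0,"wz": 0.7},{"fingers": 1,"tx": -0.04,"ty": 0.98,"tz": 0,"wx": 0,"wy": 0,"wz": 0.7},{"fingers": 1,"tx": -0.04,"ty": 0.98,"tz": -0.5,"wx": 0,"wy": 0,"wz": 0.7},{"fingers": 1,"tx": -0.04,"ty": 0.98,"tz": -0.5,"wx": 0,"wy": 0,"wz": 0.7},{"fingers": 1,"tx": -0.04,"ty": 0.98,"tz": -0.5,"wx": 0,"wy": 0,"wz": 0.7},{"fingers": 1,"tx": -0.04,"ty": 0.98,"tz": -0.5,"wx": 0,"wy": 0,"wz": 0.7},{"fingers": 1,"tx": -0.04,"ty": 0.98,"tz": -0.5,"wx": 0,"wy": 0,"wz": 0.7},{"fingers": 1,"tx": -0.02,"ty": 1,"tz": -0.5,"wx": 0,"wy": 0,"wz": 0.7},{"fingers": 1,"tx": 0,"ty": 0,"tz": 0,"wx": 0,"wy": 0,"wz": 0},{"fingers": 1,"tx": 0,"ty": 0,"tz": 0,"wx": 0,"wy": 0,"wz": 0}], "newtons": 50}}

```text
clock: 20.12
position: [0.501, 0.2444, 0.0664]
orientation: [-0.268, 3.129, -0.0]
force: [0.4, 0.3, 1.2]
opening: 0.0881
grasp_force: 0.0
```

```bash
python3 w.py w14 .019
```

```text
t 20.125 pos [0.501  0.2444 0.0664] toolx deg -170.2 toolz [ 0.001 -0.    -1.   ] F [0.4 0.3 1.2] op 0.0881
cam eye rel tool [ 0.0769 -0.001  -0.1466]
white [117.  34.] [400.1 130.9  17.    9.4 -27.9]
white [148.  52.] [405.6 145.5  26.6   8.1 -15. ]
white [218.  54.] [401.4 177.   20.4  18.5 -34.9]
white [268.  73.] [407.6 203.3  31.1  16.3 -52.4]
white [156. 211.] [504.5 189.  241.8 158.3  89.1]
white [319.  98.] [413.5 229.3  16.4  10.1  10.5]
white [492. 105.] [402.1 318.3  16.4  12.6 -89.3]
white [322. 260.] [498.  247.2  32.9  22.9   9.3]
white [194. 424.] [626.  184.9  33.3  16.6 -53.2]
blob [151. 207.] [    0    64   409   298 65890] [503.  183.8 231.3 155.5  89.1]
blob [322. 252.] [ 287  189   73  133 6574] [496.9 246.9  80.1  39.7   9.4]
blob [322. 260.] [ 302  234   41   54 2036] [498.3 247.1  32.5  22.6   9.3]
blob [200. 432.] [    0   286   640   194 31047] [588.6 262.  458.6 151.8 -80.1]
blob [205. 351.] [  80  287  304   97 9402] [557.3 198.7 193.6  67.4 -79.9]
blob [467. 343.] [ 413  286  137  101 7080] [543.7 349.2 114.6  45.9  62. ]
blob [575. 382.] [  471   310   169   133 13583] [554.1 412.9 114.3  98.8 -72.9]
```

Call:
{"api": "arm_command", "payload": {"increments": [{"fingers": 1,"tx": -0.05,"ty": 0.09,"tz": -0.6,"wx": 0,"wy": 0,"wz": -0.4},{"fingers": 1,"tx": 0,"ty": 0,"tz": -0.9,"wx": 0,"wy": 0,"wz": 0},{"fingers": 1,"tx": 0,"ty": 0,"tz": -0.47,"wx": 0,"wy": 0,"wz": 0},{"fingers": -1,"tx": 0,"ty": 0,"tz": 0,"wx": 0,"wy": 0,"wz": 0},{"fingers": -1,"tx": 0,"ty": 0,"tz": 0,"wx": 0,"wy": 0,"wz": 0},{"fingers": -1,"tx": 0,"ty": 0,"tz": 0,"wx": 0,"wy": 0,"wz": 0},{"fingers": -1,"tx": 0,"ty": 0,"tz": 0,"wx": 0,"wy": 0,"wz": 0},{"fingers": -1,"tx": 0,"ty": 0,"tz": 0,"wx": 0,"wy": 0,"wz": 0},{"fingers": -1,"tx": 0,"ty": 0,"tz": 0,"wx": 0,"wy": 0,"wz": 0},{"fingers": -1,"tx": 0,"ty": 0,"tz": 0,"wx": 0,"wy": 0,"wz": 0}], "newtons": 50}}

```text
clock: 21.42
position: [0.499, 0.2473, 0.0069]
orientation: [-0.257, 3.131, 0.0]
force: [0.2, 0.8, 1.8]
opening: 0.0396
grasp_force: 50.0
```

Call:
{"api": "arm_command", "payload": {"increments": [{"fingers": -1,"tx": 0,"ty": 0,"tz": 0.6,"wx": 0,"wy": 0,"wz": 0},{"fingers": -1,"tx": 0,"ty": 0,"tz": 1,"wx": 0,"wy": 0,"wz": 0},{"fingers": -1,"tx": 0.04,"ty": -0.98,"tz": 1,"wx": 0,"wy": 0,"wz": -0.67},{"fingers": -1,"tx": 0.04,"ty": -0.99,"tz": 1,"wx": 0,"wy": 0,"wz": -0.67},{"fingers": -1,"tx": 0.04,"ty": -0.99,"tz": 1,"wx": 0,"wy": 0,"wz": -0.67},{"fingers": -1,"tx": 0.04,"ty": -0.99,"tz": 0.2,"wx": 0,"wy": 0,"wz": -0.67},{"fingers": -1,"tx": 0.04,"ty": -0.99,"tz": 0,"wx": 0,"wy": 0,"wz": -0.67},{"fingers": -1,"tx": 0.04,"ty": -0.99,"tz": 0,"wx": 0,"wy": 0,"wz": -0.67},{"fingers": -1,"tx": 0.04,"ty": -0.99,"tz": 0,"wx": 0,"wy": 0,"wz": -0.67},{"fingers": -1,"tx": 0.04,"ty": -0.99,"tz": 0,"wx": 0,"wy": 0,"wz": -0.67},{"fingers": -1,"tx": 0.04,"ty": -0.99,"tz": 0,"wx": 0,"wy": 0,"wz": -0.67},{"fingers": -1,"tx": 0.04,"ty": -0.99,"tz": 0,"wx": 0,"wy": 0,"wz": -0.67},{"fingers": -1,"tx": 0.04,"ty": -0.99,"tz": 0,"wx": 0,"wy": 0,"wz": -0.67},{"fingers": -1,"tx": 0.04,"ty": -0.99,"tz": 0,"wx": 0,"wy": 0,"wz": -0.67},{"fingers": -1,"tx": 0.04,"ty": -0.99,"tz": 0,"wx": 0,"wy": 0,"wz": -0.67},{"fingers": -1,"tx": 0.04,"ty": -0.98,"tz": 0,"wx": 0,"wy": 0,"wz": -0.69},{"fingers": -1,"tx": 0,"ty": 0,"tz": 0,"wx": 0,"wy": 0,"wz": 0},{"fingers": -1,"tx": 0,"ty": 0,"tz": -0.7,"wx": 0,"wy": 0,"wz": 0},{"fingers": -1,"tx": 0,"ty": 0,"tz": -0.5,"wx": 0,"wy": 0,"wz": 0},{"fingers": -1,"tx": 0,"ty": 0,"tz": 0,"wx": 0,"wy": 0,"wz": 0}]}}

```text
clock: 23.92
position: [0.5144, -0.1668, 0.1133]
orientation: [0.001, -3.138, -0.002]
force: [-0.8, 0.1, -0.7]
opening: 0.0393
grasp_force: 50.0
```

```bash
python3 w.py w15;python3 chk.py w15
python3 - <<'E'
from e import *
for n in("w5","w15"):
    p,d,ci=load(n);g=p.mean(2)
    def row(c,a,b,sign):
        G=g[:,c-4:c+5].mean(1,keepdims=True).T;return edge(G,0,(a+b)//2,(b-a)//2,sign)[0]
    P=lambda c,r:(withdepth(ci,[(c,r)],[np.median(d[int(r)+6:int(r)+14,c-4:c+5])])[0]*1000).round(1)
    for c in(285,314,345):r=max(((edge(g[:,c-3:c+4].mean(1,keepdims=True).T,0,218,10,-1)[0]),0));print(n,c,round(r,1),P(c,r))
E
```

```text
t 23.925 pos [ 0.5144 -0.1668  0.1133] toolx deg -179.98 toolz [-0.003  0.001 -1.   ] F [-0.8  0.1 -0.7] op 0.0393
cam eye rel tool [ 0.0767 -0.0009 -0.1466]
held front [ 477.3 -167.5  126.1]
held back [ 528.1 -167.4  126.2]
behind 404-412 [ 577.8 -166.2  105.9]
behind 414-422 [ 584.3 -166.2  105.9]
lipL [ 579.7 -188.5  110.9]
lipR [ 579.6 -144.9  110.8]
held L {'y': np.float64(-187.13), 'x': np.float64(487.2), 'slope_deg': np.float64(0.68), 'sd': np.float64(0.08)} 
held R {'y': np.float64(-148.21), 'x': np.float64(487.3), 'slope_deg': np.float64(0.1), 'sd': np.float64(0.09)}
w5 285 222.3 [ 476.9 -180.5  124.9]
w5 314 222.0 [ 476.8 -169.4  124.8]
w5 345 222.1 [ 476.9 -157.4  124.6]
w15 285 221.1 [ 473.2 -179.   125.1]
w15 314 221.1 [ 473.2 -167.9  125.1]
w15 345 221.0 [ 473.2 -156.1  125.2]
```

Call:
{"api": "arm_command", "payload": {"increments": [{"fingers": -1,"tx": 0.1,"ty": -0.03,"tz": -0.05,"wx": 0,"wy": -0.2,"wz": 0},{"fingers": -1,"tx": 0,"ty": 0,"tz": -0.05,"wx": 0,"wy": 0,"wz": 0},{"fingers": -1,"tx": 0,"ty": 0,"tz": -0.05,"wx": 0,"wy": 0,"wz": 0},{"fingers": -1,"tx": 0,"ty": 0,"tz": -0.05,"wx": 0,"wy": 0,"wz": 0},{"fingers": -1,"tx": 0,"ty": 0,"tz": -0.05,"wx": 0,"wy": 0,"wz": 0},{"fingers": -1,"tx": 0,"ty": 0,"tz": -0.05,"wx": 0,"wy": 0,"wz": 0},{"fingers": -1,"tx": 0,"ty": 0,"tz": -0.05,"wx": 0,"wy": 0,"wz": 0},{"fingers": -1,"tx": 0,"ty": 0,"tz": 0,"wx": 0,"wy": 0,"wz": 0}]}}

```text
clock: 24.98
position: [0.5188, -0.1689, 0.1044]
orientation: [0.001, 3.138, -0.0]
force: [-1.6, -0.2, 2.9]
opening: 0.0394
grasp_force: 50.0
```

```bash
python3 w.py w16;python3 chk.py w16
```

```text
t 24.975 pos [ 0.5188 -0.1689  0.1044] toolx deg 179.98 toolz [ 0.004 -0.    -1.   ] F [-1.6 -0.2  2.9] op 0.0394
cam eye rel tool [ 0.0768 -0.0009 -0.1466]
held front [ 481.6 -169.9  117. ]
held back [ 532.4 -169.5  117.4]
behind 404-412 [ 577.7 -168.4  102.4]
behind 414-422 [ 583.7 -168.4  102.4]
lipL [ 575.7 -189.6  110.8]
lipR [ 575.8 -148.3  110.5]
held L {'y': np.float64(-189.22), 'x': np.float64(491.3), 'slope_deg': np.float64(0.57), 'sd': np.float64(0.07)} 
held R {'y': np.float64(-150.31), 'x': np.float64(491.2), 'slope_deg': np.float64(0.12), 'sd': np.float64(0.05)}
```

Call:
{"api": "arm_command", "payload": {"increments": [{"fingers": -1,"tx": 0,"ty": 0.035,"tz": -0.03,"wx": 0,"wy": 0.1,"wz": 0},{"fingers": -1,"tx": 0,"ty": 0,"tz": -0.05,"wx": 0,"wy": 0,"wz": 0},{"fingers": -1,"tx": 0,"ty": 0,"tz": -0.05,"wx": 0,"wy": 0,"wz": 0},{"fingers": -1,"tx": 0,"ty": 0,"tz": 0,"wx": 0,"wy": 0,"wz": 0}]}}

```text
clock: 25.52
position: [0.5191, -0.1682, 0.1005]
orientation: [0.001, 3.139, -0.001]
force: [-1.4, -2.1, 2.8]
opening: 0.0393
grasp_force: 50.0
```

```bash
python3 w.py w17;python3 chk.py w17
```

```text
t 25.525 pos [ 0.5191 -0.1682  0.1005] toolx deg 179.98 toolz [ 0.002 -0.001 -1.   ] F [-1.4 -2.1  2.8] op 0.0393
cam eye rel tool [ 0.0768 -0.0009 -0.1466]
held front [ 481.9 -169.1  113.1]
held back [ 532.7 -169.   113.5]
behind 404-412 [ 578.1 -167.7   98.6]
behind 414-422 [ 584.3 -167.7   98.4]
lipL [ 572.9 -188.   110.6]
lipR [ 573.1 -148.3  110.6]
held L {'y': np.float64(-188.45), 'x': np.float64(491.6), 'slope_deg': np.float64(0.61), 'sd': np.float64(0.08)} 
held R {'y': np.float64(-149.57), 'x': np.float64(491.5), 'slope_deg': np.float64(0.19), 'sd': np.float64(0.06)}
```

Call:
{"api": "arm_command", "payload": {"increments": [{"fingers": -1,"tx": 0,"ty": 0.012,"tz": -0.052,"wx": 0,"wy": 0.05,"wz": 0},{"fingers": -1,"tx": 0,"ty": 0,"tz": -0.052,"wx": 0,"wy": 0,"wz": 0},{"fingers": -1,"tx": 0,"ty": 0,"tz": -0.052,"wx": 0,"wy": 0,"wz": 0},{"fingers": -1,"tx": 0,"ty": 0,"tz": -0.052,"wx": 0,"wy": 0,"wz": 0},{"fingers": -1,"tx": 0,"ty": 0,"tz": -0.052,"wx": 0,"wy": 0,"wz": 0},{"fingers": -1,"tx": 0,"ty": 0,"tz": -0.052,"wx": 0,"wy": 0,"wz": 0},{"fingers": -1,"tx": 0,"ty": 0,"tz": 0,"wx": 0,"wy": 0,"wz": 0}]}}

```text
clock: 26.45
position: [0.5192, -0.1677, 0.0912]
orientation: [0.001, 3.14, -0.001]
force: [-0.2, -3.6, 4.4]
opening: 0.0393
grasp_force: 50.0
```

```bash
python3 w.py w18;python3 chk.py w18
```

```text
t 26.45 pos [ 0.5192 -0.1677  0.0912] toolx deg 179.98 toolz [ 0.002 -0.    -1.   ] F [-0.2 -3.6  4.4] op 0.0393
cam eye rel tool [ 0.0768 -0.0008 -0.1466]
held front [ 482.1 -168.2  103.7]
held back [ 532.9 -168.3  104.2]
behind 404-412 [ 578.  -167.2   89.3]
behind 414-422 [ 584.1 -167.7   89.4]
lipL [ 570.5 -187.7  108.8]
lipR [ 569.3 -147.9  110.5]
held L {'y': np.float64(-187.99), 'x': np.float64(491.7), 'slope_deg': np.float64(0.27), 'sd': np.float64(0.1)} 
held R {'y': np.float64(-149.07), 'x': np.float64(491.6), 'slope_deg': np.float64(0.38), 'sd': np.float64(0.08)}
```

Call:
{"api": "arm_command", "payload": {"increments": [{"fingers": -1,"tx": 0.08,"ty": 0,"tz": 0,"wx": 0,"wy": 0,"wz": 0},{"fingers": -1,"tx": 0.08,"ty": 0,"tz": 0,"wx": 0,"wy": 0,"wz": 0},{"fingers": -1,"tx": 0.08,"ty": 0,"tz": 0,"wx": 0,"wy": 0,"wz": 0},{"fingers": -1,"tx": 0.08,"ty": 0,"tz": 0,"wx": 0,"wy": 0,"wz": 0},{"fingers": -1,"tx": 0,"ty": 0,"tz": 0,"wx": 0,"wy": 0,"wz": 0}]}}

```text
clock: 27.12
position: [0.5272, -0.1663, 0.0903]
orientation: [-0.001, -3.14, -0.004]
force: [-2.9, -0.7, 5.5]
opening: 0.0397
grasp_force: 50.0
```

Call:
{"api": "arm_command", "payload": {"increments": [{"fingers": -1,"tx": 0.07,"ty": 0,"tz": 0,"wx": 0,"wy": 0,"wz": 0},{"fingers": -1,"tx": 0.07,"ty": 0,"tz": 0,"wx": 0,"wy": 0,"wz": 0},{"fingers": -1,"tx": 0.07,"ty": 0,"tz": 0,"wx": 0,"wy": 0,"wz": 0}]}}

```text
clock: 27.5
position: [0.5331, -0.1663, 0.0902]
orientation: [-0.001, -3.139, -0.004]
force: [-5.3, -1.3, 5.6]
opening: 0.0394
grasp_force: 50.0
```

Call:
{"api": "arm_command", "payload": {"increments": [{"fingers": -1,"tx": 0.07,"ty": 0,"tz": 0,"wx": 0,"wy": 0,"wz": 0},{"fingers": -1,"tx": 0.07,"ty": 0,"tz": 0,"wx": 0,"wy": 0,"wz": 0}]}}

```text
clock: 27.75
position: [0.5362, -0.1667, 0.0897]
orientation: [-0.0, -3.137, -0.003]
force: [-4.1, -2.9, 4.7]
opening: 0.0393
grasp_force: 50.0
```

```bash
python3 w.py w19;python3 chk.py w19
python3 - <<'E'
from e import *
p,d,ci=load("w19");g=p.mean(2)
print("lip L",vline(g,ci,range(410,438),284,8,-1,.110),"\nlip R",vline(g,ci,range(410,438),348,8,1,.110))
p,d,ci=load("w8");g=p.mean(2)
print("w8 lip L",vline(g,ci,range(410,438),284,8,-1,.110),"\nlip R",vline(g,ci,range(410,438),348,8,1,.110))
E
```

```text
t 27.75 pos [ 0.5362 -0.1667  0.0897] toolx deg 179.99 toolz [-0.005  0.002 -1.   ] F [-4.1 -2.9  4.7] op 0.0393
cam eye rel tool [ 0.0767 -0.0008 -0.1466]
held front [ 499.1 -167.4  102.7]
held back [ 550.  -167.3  102.6]
behind 404-412 [ 594.9 -166.2   87.5]
behind 414-422 [ 601.4 -166.1   87.5]
lipL [ 584.6 -186.5  108.5]
lipR [ 579.4 -148.4  110.8]
held L {'y': np.float64(-187.01), 'x': np.float64(508.7), 'slope_deg': np.float64(0.56), 'sd': np.float64(0.06)} 
held R {'y': np.float64(-148.09), 'x': np.float64(508.7), 'slope_deg': np.float64(0.05), 'sd': np.float64(0.05)}
lip L {'y': np.float64(-183.39), 'x': np.float64(583.4), 'slope_deg': np.float64(8.66), 'sd': np.float64(0.64)} 
lip R {'y': np.float64(-152.25), 'x': np.float64(583.0), 'slope_deg': np.float64(-11.97), 'sd': np.float64(0.85)}
w8 lip L {'y': np.float64(-182.72), 'x': np.float64(596.7), 'slope_deg': np.float64(-5.89), 'sd': np.float64(0.28)} 
lip R {'y': np.float64(-154.06), 'x': np.float64(595.8), 'slope_deg': np.float64(14.13), 'sd': np.float64(0.54)}
```

Call:
{"api": "arm_command", "payload": {"increments": [{"fingers": -1,"tx": 0,"ty": -0.03,"tz": 0.03,"wx": 0,"wy": 0,"wz": 0},{"fingers": -1,"tx": 0,"ty": 0,"tz": 0,"wx": 0,"wy": 0,"wz": 0}]}}

```text
clock: 28.05
position: [0.5383, -0.1675, 0.0916]
orientation: [-0.001, -3.141, -0.003]
force: [-3.8, 0.8, 5.0]
opening: 0.0391
grasp_force: 50.0
```

Call:
{"api": "arm_command", "payload": {"increments": [{"fingers": -1,"tx": 0.07,"ty": 0,"tz": 0,"wx": 0,"wy": 0,"wz": 0},{"fingers": -1,"tx": 0.07,"ty": 0,"tz": 0,"wx": 0,"wy": 0,"wz": 0},{"fingers": -1,"tx": 0,"ty": 0,"tz": 0,"wx": 0,"wy": 0,"wz": 0}]}}

```text
clock: 28.42
position: [0.5428, -0.1679, 0.0918]
orientation: [0.001, 3.141, 0.001]
force: [-3.2, 0.2, 5.3]
opening: 0.0392
grasp_force: 50.0
```

Call:
{"api": "arm_command", "payload": {"increments": [{"fingers": -1,"tx": 0.07,"ty": 0,"tz": 0,"wx": 0,"wy": 0,"wz": 0},{"fingers": -1,"tx": 0.07,"ty": 0,"tz": 0,"wx": 0,"wy": 0,"wz": 0},{"fingers": -1,"tx": 0,"ty": 0,"tz": 0,"wx": 0,"wy": 0,"wz": 0}]}}

```text
clock: 28.8
position: [0.5471, -0.1679, 0.0918]
orientation: [0.001, 3.141, 0.001]
force: [-4.0, 0.2, 5.7]
opening: 0.0394
grasp_force: 50.0
```

```bash
python3 w.py w20;python3 chk.py w20
```

```text
t 28.8 pos [ 0.5471 -0.1679  0.0918] toolx deg 179.98 toolz [ 0.     0.001 -1.   ] F [-4.   0.2  5.7] op 0.0394
cam eye rel tool [ 0.0767 -0.0008 -0.1466]
held front [ 509.8 -168.6  104.7]
held back [ 560.7 -168.5  104.7]
behind 404-412 [ 606.1 -167.4   89.6]
behind 414-422 [ 610.8 -167.4   90.8]
lipL [ 592.3 -186.6  110.7]
lipR [ 592.6 -149.3  110.6]
held L {'y': np.float64(-188.24), 'x': np.float64(519.5), 'slope_deg': np.float64(0.65), 'sd': np.float64(0.06)} 
held R {'y': np.float64(-149.32), 'x': np.float64(519.4), 'slope_deg': np.float64(0.1), 'sd': np.float64(0.05)}
```

Aligned again at y -168.8 with no lateral force. I'll release it to the lips and go round to push.

Call:
{"api": "arm_command", "payload": {"increments": [{"fingers": -1,"tx": 0,"ty": 0,"tz": 0.03,"wx": 0,"wy": 0,"wz": 0},{"fingers": 0.3,"tx": 0,"ty": 0,"tz": 0,"wx": 0,"wy": 0,"wz": 0},{"fingers": 0.3,"tx": 0,"ty": 0,"tz": 0,"wx": 0,"wy": 0,"wz": 0},{"fingers": 0.3,"tx": 0,"ty": 0,"tz": 0,"wx": 0,"wy": 0,"wz": 0},{"fingers": 0.3,"tx": 0,"ty": 0,"tz": 0.6,"wx": 0,"wy": 0,"wz": 0},{"fingers": 0.3,"tx": 0,"ty": 0,"tz": 0.8,"wx": 0,"wy": 0,"wz": 0},{"fingers": -1,"tx": -1,"ty": 0,"tz": 0,"wx": 0,"wy": 0,"wz": 0},{"fingers": -1,"tx": -1,"ty": 0,"tz": 0,"wx": 0,"wy": 0,"wz": 0},{"fingers": -1,"tx": -0.1,"ty": 0,"tz": 0,"wx": 0,"wy": 0,"wz": 0},{"fingers": -1,"tx": 0,"ty": 0,"tz": 0,"wx": 0,"wy": 0,"wz": 0},{"fingers": -1,"tx": 0,"ty": 0,"tz": -0.6,"wx": 0,"wy": 0,"wz": 0},{"fingers": -1,"tx": 0,"ty": 0,"tz": -0.75,"wx": 0,"wy": 0,"wz": 0},{"fingers": -1,"tx": 0,"ty": 0,"tz": 0,"wx": 0,"wy": 0,"wz": 0}], "newtons": 20}}

```text
clock: 30.48
position: [0.4827, -0.1675, 0.0914]
orientation: [-0.0, -3.137, -0.003]
force: [-0.1, 0.6, 0.5]
opening: 0.0007
grasp_force: 0.0
```

```bash
python3 w.py w21;python3 x.py w21
```

```text
t 30.475 pos [ 0.4827 -0.1675  0.0914] toolx deg 180.0 toolz [-0.004  0.002 -1.   ] F [-0.1  0.6  0.5] op 0.0007
cam eye rel tool [ 0.0767 -0.0008 -0.1466]
300 [ 477.5 -167.9   98.1] [ 474.7 -168.2  103.6]
306 [ 477.5 -167.9  103.4] [ 474.6 -168.2  108.9]
312 [ 477.6 -167.9  108.2] [ 474.8 -168.2  113.4]
318 [ 476.5 -168.   114.9] [ 474.9 -168.3  117.8]
324 [ 477.4 -168.   117.8] [ 474.8 -168.3  122.2]
330 [ 479.3 -168.   118.8] [ 474.8 -168.2  126.2]
336 [ 478.6 -168.   124. ] [ 474.9 -168.2  129.9]
342 [ 477.6 -168.   129.3] [ 475.  -168.2  133.4]
348 [ 475.1 -168.2  136.6] [ 475.  -168.6  136.8]
354 [ 479.5 -168.   133.5] [ 477.1 -168.3  137. ]
360 [ 481.6 -168.   133.9] [ 479.5 -168.3  136.8]
404 [ 524.8 -167.8  105.6] [ 524.8 -168.2  105.6]
408 [ 527.  -167.8  105.7] [ 526.9 -168.2  105.7]
412 [ 529.  -167.8  105.8] [ 529.1 -168.2  105.8]
416 [ 531.2 -167.8  105.8] [ 531.  -168.2  106. ]
420 [ 533.3 -167.8  106. ] [ 533.2 -168.2  106.1]
424 [ 535.6 -167.8  106. ] [ 535.6 -168.2  106. ]
428 [ 537.9 -167.8  106. ] [ 538.  -168.2  105.9]
432 [ 540.1 -167.8  106. ] [ 540.1 -168.2  106. ]
436 [ 542.5 -167.8  105.9] [ 542.6 -168.2  105.9]
440 [ 544.7 -167.8  106.1] [ 544.9 -168.2  105.9]
444 [ 466.3 -168.3  182.1] [ 466.3 -168.5  182.1]
```

Call:
{"api": "arm_command", "payload": {"increments": [{"fingers": -1,"tx": 0.3,"ty": 0,"tz": 0.05,"wx": 0,"wy": 0,"wz": 0},{"fingers": -1,"tx": 0.07,"ty": 0,"tz": 0,"wx": 0,"wy": 0,"wz": 0},{"fingers": -1,"tx": 0.07,"ty": 0,"tz": 0,"wx": 0,"wy": 0,"wz": 0},{"fingers": -1,"tx": 0.07,"ty": 0,"tz": 0,"wx": 0,"wy": 0,"wz": 0},{"fingers": -1,"tx": 0.07,"ty": 0,"tz": 0,"wx": 0,"wy": 0,"wz": 0}]}}

```text
clock: 31.15
position: [0.5012, -0.1684, 0.0962]
orientation: [-0.0, -3.141, -0.0]
force: [-5.1, -0.0, 2.5]
opening: 0.0005
grasp_force: 2.5
```

Call:
{"api": "arm_command", "payload": {"increments": [{"fingers": -1,"tx": 0.07,"ty": 0,"tz": 0,"wx": 0,"wy": 0,"wz": 0},{"fingers": -1,"tx": 0.07,"ty": 0,"tz": 0,"wx": 0,"wy": 0,"wz": 0},{"fingers": -1,"tx": 0.07,"ty": 0,"tz": 0,"wx": 0,"wy": 0,"wz": 0},{"fingers": -1,"tx": 0.07,"ty": 0,"tz": 0,"wx": 0,"wy": 0,"wz": 0}]}}

```text
clock: 31.65
position: [0.5096, -0.1684, 0.0962]
orientation: [-0.0, -3.141, -0.0]
force: [-4.6, -0.0, 1.7]
opening: 0.0005
grasp_force: 2.5
```

Call:
{"api": "arm_command", "payload": {"increments": [{"fingers": -1,"tx": 0.06,"ty": 0,"tz": 0,"wx": 0,"wy": 0,"wz": 0},{"fingers": -1,"tx": 0.06,"ty": 0,"tz": 0,"wx": 0,"wy": 0,"wz": 0},{"fingers": -1,"tx": 0.05,"ty": 0,"tz": 0,"wx": 0,"wy": 0,"wz": 0}]}}

```text
clock: 32.02
position: [0.5155, -0.1684, 0.0961]
orientation: [0.001, 3.14, -0.0]
force: [-4.8, 0.1, 3.1]
opening: 0.0007
grasp_force: 2.3
```

Call:
{"api": "arm_command", "payload": {"increments": [{"fingers": -1,"tx": 0.04,"ty": 0,"tz": 0,"wx": 0,"wy": 0,"wz": 0},{"fingers": -1,"tx": 0.03,"ty": 0,"tz": 0,"wx": 0,"wy": 0,"wz": 0}]}}

```text
clock: 32.28
position: [0.5176, -0.1685, 0.0961]
orientation: [0.0, 3.14, -0.0]
force: [-4.7, 0.4, 3.5]
opening: 0.0002
grasp_force: 2.3
```

Call:
{"api": "arm_command", "payload": {"increments": [{"fingers": -1,"tx": 0.02,"ty": 0,"tz": 0,"wx": 0,"wy": 0,"wz": 0},{"fingers": -1,"tx": 0.02,"ty": 0,"tz": 0,"wx": 0,"wy": 0,"wz": 0}]}}

```text
clock: 32.52
position: [0.5185, -0.1684, 0.0959]
orientation: [0.001, 3.141, -0.0]
force: [-4.9, -0.6, 3.4]
opening: 0.0006
grasp_force: 2.2
```

Call:
{"api": "arm_command", "payload": {"increments": [{"fingers": -1,"tx": 0.02,"ty": 0,"tz": 0,"wx": 0,"wy": 0,"wz": 0},{"fingers": -1,"tx": 0.02,"ty": 0,"tz": 0,"wx": 0,"wy": 0,"wz": 0}]}}

```text
clock: 32.78
position: [0.5195, -0.1684, 0.0958]
orientation: [0.0, 3.141, 0.0]
force: [-6.7, -0.4, 5.5]
opening: 0.0
grasp_force: 3.0
```

Call:
{"api": "arm_command", "payload": {"increments": [{"fingers": -1,"tx": 0.02,"ty": 0,"tz": 0,"wx": 0,"wy": 0,"wz": 0},{"fingers": -1,"tx": 0.01,"ty": 0,"tz": 0,"wx": 0,"wy": 0,"wz": 0}]}}

```text
clock: 33.02
position: [0.5196, -0.1683, 0.0957]
orientation: [-0.0, -3.14, -0.0]
force: [-8.7, -0.5, 6.2]
opening: 0.0006
grasp_force: 3.9
```

Same stop position (0.5196), force rising: home. I'll back off and verify.

Call:
{"api": "arm_command", "payload": {"increments": [{"fingers": -1,"tx": -0.05,"ty": 0,"tz": 0,"wx": 0,"wy": 0,"wz": 0},{"fingers": -1,"tx": -0.3,"ty": 0,"tz": 0,"wx": 0,"wy": 0,"wz": 0},{"fingers": -1,"tx": 0,"ty": 0,"tz": 0.5,"wx": 0,"wy": 0,"wz": 0},{"fingers": -1,"tx": 0,"ty": 0,"tz": 0.5,"wx": 0,"wy": 0,"wz": 0},{"fingers": -1,"tx": 0.2,"ty": 0,"tz": 0,"wx": 0,"wy": 0,"wz": 0},{"fingers": -1,"tx": 0,"ty": 0,"tz": 0,"wx": 0,"wy": 0,"wz": 0},{"fingers": -1,"tx": 0,"ty": 0,"tz": 0,"wx": 0,"wy": 0,"wz": 0}]}}

```text
clock: 33.9
position: [0.5159, -0.1682, 0.1254]
orientation: [0.0, 3.142, 0.001]
force: [-0.4, 0.4, -0.3]
opening: 0.0001
grasp_force: 0.0
```

```bash
python3 w.py w22;python3 - <<'E'
from e import *
for n in("w13","w22"):
    p,d,ci=load(n);P=withdepth(ci,[(i%640,i//640) for i in range(640*480)],d.ravel()).reshape(480,640,3)*1000
    for r in range(404,445,2):print(n,r,[P[r,c].round(0).astype(int).tolist()[::2] for c in(294,300,308,312,316,320,326,334)],p[r,312].tolist()) if r>424 else None
E
```

```text
t 33.9 pos [ 0.5159 -0.1682  0.1254] toolx deg 179.99 toolz [ 0.  0. -1.] F [-0.4  0.4 -0.3] op 0.0001
cam eye rel tool [ 0.0768 -0.0008 -0.1466]
w13 426 [[601, 106], [601, 105], [600, 106], [601, 106], [601, 106], [600, 106], [601, 106], [601, 106]] [41, 38, 40]
w13 428 [[603, 105], [603, 105], [601, 107], [603, 105], [602, 106], [603, 105], [602, 106], [603, 105]] [38, 36, 39]
w13 430 [[604, 106], [604, 106], [603, 106], [604, 106], [604, 106], [604, 106], [604, 106], [605, 105]] [38, 36, 38]
w13 432 [[606, 105], [605, 106], [605, 106], [605, 106], [606, 105], [606, 106], [605, 106], [605, 106]] [38, 36, 38]
w13 434 [[607, 105], [607, 105], [608, 105], [607, 106], [607, 106], [607, 105], [607, 106], [607, 106]] [38, 37, 39]
w13 436 [[608, 106], [608, 106], [608, 106], [609, 105], [608, 106], [608, 106], [608, 106], [608, 106]] [37, 36, 39]
w13 438 [[611, 105], [611, 105], [616, 100], [614, 101], [614, 102], [617, 99], [611, 105], [612, 104]] [85, 66, 39]
w13 440 [[612, 105], [610, 107], [616, 101], [615, 102], [615, 102], [617, 100], [611, 106], [611, 106]] [141, 107, 40]
w13 442 [
[... 707 characters left out ...]
[[610, 105], [611, 105], [610, 106], [609, 106], [611, 105], [610, 106], [610, 106], [611, 105]] [80, 61, 34]
w22 436 [[611, 106], [609, 108], [616, 101], [616, 101], [616, 101], [617, 101], [611, 106], [612, 105]] [122, 93, 39]
w22 438 [[611, 108], [611, 107], [611, 108], [611, 108], [611, 107], [611, 107], [611, 107], [611, 107]] [56, 51, 48]
w22 440 [[611, 109], [611, 109], [612, 108], [439, 272], [612, 108], [611, 109], [609, 110], [611, 109]] [45, 45, 49]
w22 442 [[610, 111], [611, 111], [611, 110], [611, 110], [612, 110], [611, 110], [609, 112], [611, 110]] [45, 45, 48]
w22 444 [[499, 216], [499, 216], [499, 216], [499, 216], [499, 216], [499, 216], [499, 216], [499, 216]] [94, 74, 40]
```

Call:
{"api": "arm_command", "payload": {"increments": [{"fingers": 1,"tx": -0.7,"ty": 0,"tz": 0.8,"wx": 0,"wy": 0,"wz": 0},{"fingers": 1,"tx": -0.7,"ty": 0,"tz": 0.8,"wx": 0,"wy": 0,"wz": 0},{"fingers": 1,"tx": -0.7,"ty": 0,"tz": 0.8,"wx": 0,"wy": 0,"wz": 0},{"fingers": 1,"tx": 0,"ty": 0,"tz": 0,"wx": 0,"wy": 0,"wz": 0},{"fingers": 1,"tx": 0,"ty": 0,"tz": 0,"wx": 0,"wy": 0,"wz": 0}]}}

```text
clock: 34.58
position: [0.4531, -0.1683, 0.197]
orientation: [0.001, 3.141, 0.001]
force: [0.6, -0.3, -0.6]
opening: 0.0482
grasp_force: 0.0
```

```bash
python3 w.py w23;python3 - <<'E'
from e import *
p,d,ci=load("w23");P=withdepth(ci,[(i%640,i//640) for i in range(640*480)],d.ravel()).reshape(480,640,3)*1000
for r in range(262,362,3):
    q=P[r,285:345];q=q[q[:,2]>0]
    print(r,np.median(P[r,295:310],0).round(1)[::2],np.median(P[r,325:340],0).round(1)[::2],int(p[r,300].mean()))
g=p.mean(2)
for r in(318,322,326,330,334,338,342):
    print(r,[int(x) for x in g[r,270:362:4]])
E
```

```text
t 34.575 pos [ 0.4531 -0.1683  0.197 ] toolx deg 179.97 toolz [ 0.001  0.    -1.   ] F [ 0.6 -0.3 -0.6] op 0.0482
cam eye rel tool [ 0.0767 -0.0008 -0.1466]
262 [504.7  12.9] [504.8  12.5] 247
265 [507.8  12.8] [507.8  12.9] 247
268 [510.9  13. ] [510.8  13.1] 248
271 [513.9  13.3] [514.   13.2] 248
274 [517.3  12.9] [517.4  12.5] 248
277 [520.1  13.7] [520.4  12.9] 248
280 [508.3  47.4] [523.6  13.1] 249
283 [508.3  53.8] [526.7  13.3] 249
286 [508.1  60.4] [530.   13.1] 230
289 [508.2  66. ] [515.5  50.6] 94
292 [508.2  71.8] [515.1  57.4] 84
295 [508.2  77.2] [514.5  64.4] 117
298 [508.   82.9] [514.5  69.9] 156
301 [510.5  83.1] [514.8  74.7] 168
304 [513.3  82.9] [516.6  76.4] 145
307 [519.7  75.8] [519.9  75.5] 40
310 [522.3  76.2] [522.5  75.7] 43
313 [525.1  76.1] [525.3  75.7] 42
316 [528.1  75.6] [527.8  76.1] 26
319 [530.6  76.2] [530.4  76.4] 106
322 [530.8  80.6] [530.7  80.8] 90
325 [530.5  85.9] [530.5  85.7] 71
328 [530.7  90. ] [530.9  89.6] 56
331 [531.   93.9] [530.9  94. ] 121
334 [531.2  97.8] [531.1  98. ] 69
337 [531.1 102.1] [531.1 102.1] 95
340 [531.6 105.4] 
[... 317 characters left out ...]
67, 68, 69, 69, 68, 78, 160, 160, 156, 156, 163]
322 [246, 248, 247, 247, 247, 242, 88, 90, 93, 78, 77, 89, 87, 78, 81, 89, 79, 93, 160, 160, 157, 157, 163]
326 [246, 248, 247, 247, 249, 72, 16, 59, 59, 17, 23, 62, 55, 16, 41, 65, 40, 19, 107, 161, 157, 159, 164]
330 [246, 248, 246, 247, 245, 124, 119, 118, 122, 117, 118, 119, 116, 119, 118, 119, 118, 120, 95, 162, 158, 159, 164]
334 [246, 248, 246, 247, 238, 73, 23, 68, 69, 20, 27, 70, 66, 22, 34, 69, 62, 20, 90, 162, 158, 159, 163]
338 [245, 247, 246, 247, 198, 38, 21, 64, 61, 17, 20, 43, 39, 18, 22, 44, 40, 16, 83, 162, 160, 160, 164]
342 [245, 247, 245, 247, 159, 43, 40, 40, 38, 38, 38, 39, 38, 38, 38, 37, 37, 36, 79, 156, 159, 160, 164]
```

Both fronts line up (530.7 and 531.1 mm), the stack is level, module_high is still in place behind the keeper, and the gripper is clear of everything. Handing in.

```bash
python3 -c "
from station import arm
print(arm.job_done())"
```

```text
the job is handed in; nothing more can be done
None
```

The job is handed in at about 35 s of the 61 s allowed, with both tray modules loaded under the lips and pushed home against the stop; no verdict came back. The camera shows their front faces lined up to within 0.5 mm, and the highest push reading was 8.7 N. The pin was confirmed pushed back from the depth images, not read directly.

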